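# Set the stop collar of the vegetable slicer to the pointer

## Robot

A 7-joint arm with a two-finger parallel gripper is mounted at the origin on a cart in front of the work surface, level with it; the furniture and walls round the work are solid. World frame = base frame: x ahead of the robot, y to its left, z up, the work surface at z = 0. Lengths are in m, angles in rad, forces in N, time in s.
With the tool pointing down it reaches from about 0.35 to 0.9 m from the base axis. Payload 8.1 kg.
Tool frame: the origin (TCP) lies on the centre line of the jaws, within the pads' length; the fingertips stand 19 mm ahead of it and the grasp point (between the pads) is the TCP; x points along the fingers, y is the direction in which the jaws open and shut, and the axes are right-handed (so a half turn about x gives the same grasp; the last joint's range is limited). The gripper opens to 85 mm and grips with 20 to 120 N. Pads are 22 mm wide; open, the fingers measure 114 mm over their backs; the gripper's body (76 mm by 85 mm) begins 54 mm behind the grasp point. The pads swing forward as they close: fully open they stand 13 mm farther back than shut.
Start: joints at [-1.334, 0.434, 0.025, 1.573, -0.012, 1.134, -0.075], TCP at [0.208, 0.589, 0.226] pointing down, gripper open.
Joint ranges: [-2.62, 2.62], [-0.44, 2.09], [-1.27, 1.32], [0.08, 2.57], [-1.32, 4.46], [0.12, 2], [-2.74, 2.74]. Speed limits (rad/s): [2.22, 2.22, 3.01, 3.01, 3.14, 3.14, 3.14].

## Interface

Orientations are given as a rotation vector (axis times angle).
In Python, from workcell import manip gives the robot as it stands.
- The arm moves only by the tool play_rows, never from a script. Its argument "steps" is a list of rows, each a list of 4 numbers: the shift along the tool's x, y, z in mm, then the turn about the tool's x in rad. A call has 1 to 20 rows; each row shifts and turns the pose as measured when the row begins, along the tool's axes as they then stand; what a row does not reach is not made up. A row lasts 1/10 s, in which the tool goes at most 50 mm and 8.59 degrees, less where a joint would pass 70% of its speed; a pose out of reach is approached as far as the arm can. A call with a gripper value outside its range is refused whole. "grip" is the opening, from -1 (shut) to 1 (fully open), set as the call begins (left out, the last holds). The fingers move at their own pace and stop on an object; the grip force is fixed at half the most. Time passes only in rows, so rows that do not move let the fingers close. It gives the time, the measured TCP pose, the force and the opening at its end, in the units of the state.
- manip.observe(): the state, without advancing time (a new reading comes with each control period).
- manip.capture(name): name is "scene" or "top" or "wrist"; returns the picture (400x640x3 uint8, red, green, blue); there is no depth.
- manip.camera_params(name): a dict with "fx", "fy", "cx", "cy" (pixels), "R" (3x3) and "t" (3): a world point X has camera coordinates R X + t; the wrist camera has in their place "hand_eye" (4x4, takes a point from camera to tool coordinates, whose origin is the TCP and whose axes are the tool frame's). Camera axes: x right, y down, z forward; pixel columns grow to the right and rows downward; lengths in m; the calibration is good to about 2 mm. A picture is of the moment at which its call begins: read the wrist's pose just before it. camera_params takes no time and is no camera call.
- manip.hand_in(): hands the job in, once; it reports no verdict.
The state is a dict: "clock": time; "q": joint angles; "joint_vel": joint speeds; "tau": joint torques, N m; "tcp_pos": TCP position; "tool_rot": TCP orientation; "wrist_force": force on the tool from outside, world axes, zero at the start; "wrist_torque": the same for the moment, N m; "finger_gap": opening from 0.0 (shut) to 1.0 (fully open).
Only numpy, scipy, OpenCV 4.12 (cv2) and the standard library are available. Lean on these libraries where they do the work, as an engineer would, in place of code of your own. Each camera call takes 0.05 s, during which the arm holds its last target.

## Task

Spin the black knurled stop collar up along the threaded post of the sloping vegetable slicer until the white line round its middle is level with the red pointer on the scale, measured along the post. Then let go of the collar and move clear; leave the red pointer where it is set and leave the bowl, cup and vegetables standing where they are.

Things in the scene. Friction and masses are not known exactly. Their poses are not given: they have to be found in the camera images.
- slicer: White vegetable slicer, green rails, fixed, 230 x 130 mm on plan; its deck rises away from the robot at 25 degrees. Origin on the worktop under the deck's middle; x level, uphill; y left; z up. The steel post (16 mm thick, 80 mm long) stands square to the deck, so it leans 25 degrees from vertical, its top toward -x.
- collar_line (a point): Centre of the black knurled stop collar, on the post's axis, level with the white line round its middle. Drum 54 mm across, 34 mm long (17 mm above and below this point). z points up along the post; x and y turn with the collar. At its lowest stop the point is 41 mm from the deck, the collar's underside 24 mm, and the post's top 39 mm beyond the point.
- pointer_tip (a point): Tip of the red pointer on the aluminium scale plate, 36 mm from the post's axis on its downhill side; plate 52 mm from the axis, 20 mm wide (red rider 28 mm), 74 mm tall. z points up along the post, x from plate to post, y level: fingers closing along y and turning up to 0.8 rad either way keep clear of it. Set at a different height each time; 15 N shifts it.
- collar_lift (a joint): Height of the collar along the post in m above its lowest stop, 0 to 0.022; the right height is the one that brings collar_line level with pointer_tip along the post.
- collar (a joint): Turn of the collar in rad, 0 at the lowest stop; positive is anticlockwise seen from the post's top and raises it. Steep right-hand thread: 24 mm rise per full turn (3.82 mm per rad). It stays where it is left; turning takes 0.12 N m, and a push along the post of about 30 N would drive it.
- pointer (a joint): Height of the red pointer in m on the same zero as collar_lift: the collar is right when collar_lift equals this.
- bowl: White bowl, 150 mm across, 67 mm tall, loose on the worktop to the right of the slicer; origin at the centre of its foot.
- tomato: Red tomato, 70 mm, loose on the right; origin at its underside.
- onion: Brown onion, 79 mm across, 85 mm tall, loose on the left; origin at its underside.
- steel_cup: Small steel cup, 70 mm across, 62 mm tall, loose on the far left; origin at the centre of its foot.

How it is judged:
At the end, for the whole second after the job is handed in: The collar's white line is within 2.5 mm of the pointer's height, measured along the post; the collar is released and at rest and the pointer is within 3 mm of where it was set (z of collar_line in the frame of pointer_tip between -0.0025 and 0.0025 m and velocity of joint collar between -0.05 and 0.05 rad/s and distance of pointer_tip from where it was at the start of the episode below 0.003 m); the robot touches nothing.
It fails at once if the red pointer is shifted by more than 3 mm (distance of pointer_tip from where it was at the start of the episode above 0.003 m).
It fails at once if the bowl, tomato, onion or cup is moved by more than 20 mm (distance of any of bowl, tomato, onion, steel_cup from where it was at the start of the episode above 0.02 m).
It also fails if it takes over 58 s, if anything falls off the work surface, if the arm or the gripper's body presses on something with over 40 N, if the wrist force passes 120 N, or if a joint passes its speed limit or range.

## Working session

There is one attempt and no reset: what is moved stays moved. The work goes in short steps, Python scripts to look and compute and a tool call to move; the robot and the scene stay as the last step left them, time stands still between calls to the robot, and variables do not carry over. Pictures are saved under pics/ and viewed, and the job is handed in when it is done.

Besides the shell and the picture viewer there is one more tool, called in YAML: its name, and indented under it one key for each argument. play_rows: Moves the arm, as the interface text tells. Its arguments: {"type":"object","properties":{"steps":{"type":"array","items":{"type":"array","items":{"type":"number"}}},"grip":{"type":"number"}},"required":["steps"]}

```bash
mkdir -p pics; ls; python3 - <<'E'
from workcell import manip
import cv2,numpy as np
s=manip.observe();print(s)
for n in["scene","top","wrist"]:
    im=manip.capture(n);cv2.imwrite(f"pics/a_{n}.png",im[:,:,::-1]);print(n,manip.camera_params(n))
E
```

```text
pics
{'clock': 0.0, 'q': array([-1.33364574,  0.43521524,  0.02494119,  1.57411643, -0.01156536,
        1.13401099, -0.07507762]), 'joint_vel': array([ 0.00029149, -0.00147253,  0.0002156 ,  0.00030551,  0.00030599,
       -0.00187503, -0.00034907]), 'tau': array([-7.20324933e-04, -6.70475578e+01,  1.02490559e+00, -3.16223717e+01,
        1.55828660e-02,  1.24180157e-02,  1.45859201e-05]), 'tcp_pos': array([0.20815519, 0.58875774, 0.22552296]), 'tool_rot': array([ 0.26535134,  1.55441301, -0.26787776]), 'wrist_force': array([-0.03327174,  0.29428745,  0.42048186]), 'wrist_torque': array([-0.01799533,  0.02001785,  0.00404566]), 'finger_gap': 0.9978458283578395}
scene {'fx': 511.7683032957798, 'fy': 511.7683032957798, 'cx': 315.4790965890724, 'cy': 194.50937524770043, 'R': array([[-0.78059592, -0.62485623, -0.01498998],
       [-0.30956569,  0.40733418, -0.85921356],
       [ 0.54299088, -0.66605822, -0.51139745]]), 't': array([0.48346372, 0.22978809, 1.59837657])}
top {'fx': 500.93487696572856, 'fy': 500.93487696572856, 'cx': 317.2789894592683, 'cy': 201.97295298502962, 'R': array([[ 2.21527843e-03, -9.99852248e-01, -1.70462294e-02],
       [-9.96195628e-01, -7.21512537e-04, -8.71421308e-02],
       [ 8.71169563e-02,  1.71744232e-02, -9.96050036e-01]]), 't': array([0.11739802, 0.56184533, 1.65030319])}
wrist {'fx': 278.94317302199795, 'fy': 278.94317302199795, 'cx': 324.2906814852515, 'cy': 198.56388887899413, 'hand_eye': array([[-5.83727284e-05, -2.61411647e-01,  9.65227407e-01,
        -1.46595423e-01],
       [ 9.99999669e-01, -7.98704392e-04, -1.55836770e-04,
         6.69952037e-04],
       [ 8.11668916e-04,  9.65227078e-01,  2.61411607e-01,
        -6.64887225e-02],
       [ 0.00000000e+00,  0.00000000e+00,  0.00000000e+00,
         1.00000000e+00]])}
```

View pics/a_scene.png

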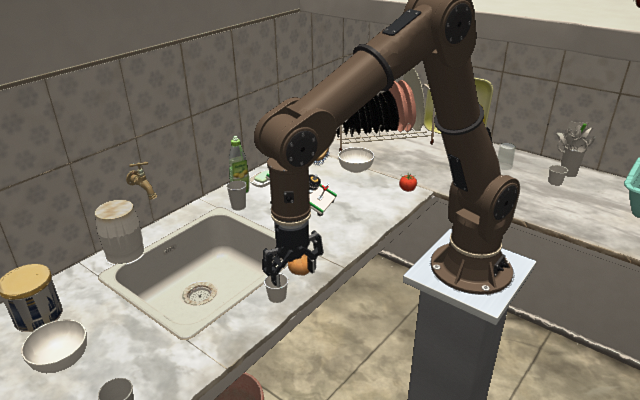

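View pics/a_top.png

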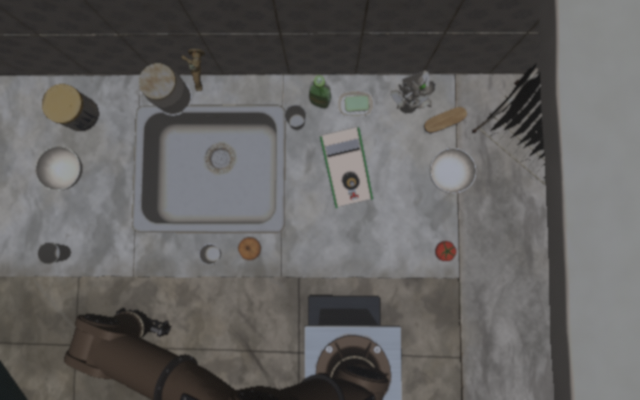

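View pics/a_wrist.png

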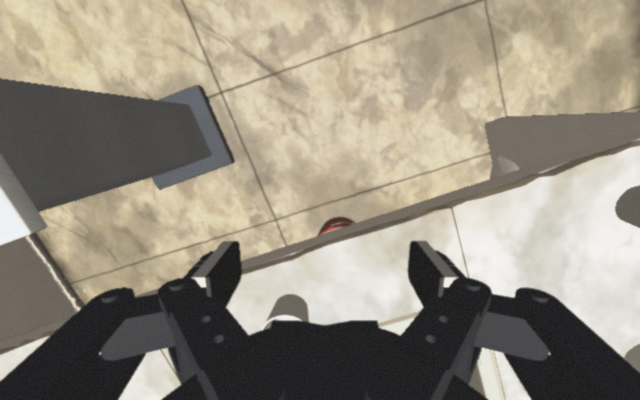

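```bash
python3 - <<'E'
from workcell import manip
import cv2,numpy as np
from scipy.spatial.transform import Rotation as R
s=manip.observe();M=R.from_rotvec(s['tool_rot']).as_matrix();print(M.round(3))
im=cv2.imread("pics/a_top.png");cv2.imwrite("pics/b_top.png",cv2.resize(im[110:220,300:400],None,fx=7,fy=5.4,interpolation=cv2.INTER_CUBIC) if 0 else cv2.resize(im[115:215,295:400],None,fx=6,fy=6,interpolation=cv2.INTER_CUBIC))
im=cv2.imread("pics/a_scene.png");cv2.imwrite("pics/b_scene.png",cv2.resize(im[150:230,240:370],None,fx=6,fy=6,interpolation=cv2.INTER_CUBIC))
E
```

```text
[[-0.     0.333  0.943]
 [-0.001  0.943 -0.333]
 [-1.    -0.001  0.   ]]
```

View pics/b_top.png

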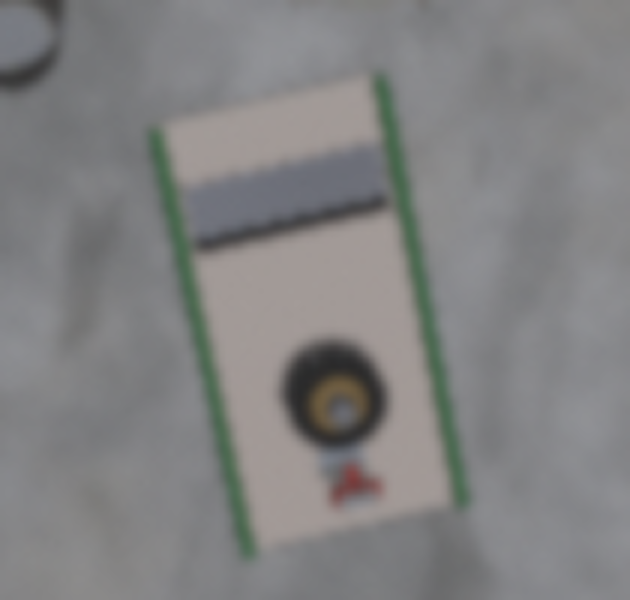

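View pics/b_scene.png

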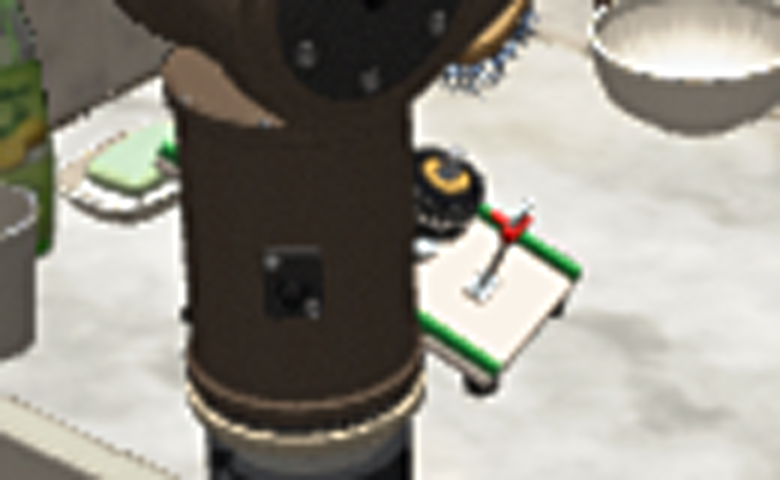

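```bash
cat > h.py <<'E'
import numpy as np,cv2
from scipy.spatial.transform import Rotation as R
from scipy.optimize import least_squares
from workcell import manip
def proj(c,X):
    X=np.atleast_2d(X)@c['R'].T+c['t'];return np.c_[c['fx']*X[:,0]/X[:,2]+c['cx'],c['fy']*X[:,1]/X[:,2]+c['cy']]
def wcam(s,c=None):
    c=dict(c or manip.camera_params('wrist'));H=np.array(c['hand_eye'])
    T=np.eye(4);T[:3,:3]=R.from_rotvec(s['tool_rot']).as_matrix();T[:3,3]=s['tcp_pos']
    W=np.linalg.inv(T@H);c['R']=W[:3,:3];c['t']=W[:3,3];return c
def snap(name,cam='wrist'):
    s=manip.observe();im=manip.capture(cam);cv2.imwrite(f'pics/{name}.png',im[:,:,::-1])
    import pickle;pickle.dump(s,open(f'pics/{name}.pkl','wb'));return s,im
E
python3 - <<'E'
from h import *
c=manip.camera_params('top')
px=np.array([[150,130],[384,74],[468,505],[248,556],[342,410]])/6+[295,115]-.5+.5/6
t=np.tan(np.radians(25))
def pts(p):
    x,y,w,h,u=p
    L=np.array([[.115,.065],[.115,-.065],[-.115,-.065],[-.115,.065]])
    P=np.c_[L,h+L[:,0]*t]
    top=np.array([u,0,h+u*t])+.08*np.array([-np.sin(.4363),0,np.cos(.4363)])
    P=np.r_[P,[top]];C=R.from_euler('z',w).as_matrix()
    return P@C.T+[x,y,0]
r=least_squares(lambda p:np.r_[(proj(c,pts(p))-px).ravel(),(p[3]-.075)/.02],[.5,-.0,.2,.08,-.05]);print(r.x,r.fun.round(2));print(pts(r.x).round(3))
E
```

```text
[ 0.67071279  0.02057815  0.23627834  0.05639692 -0.02401072] [-0.27 -0.32  0.07 -0.38  0.26  0.19 -0.41  0.61  0.33 -0.07 -0.93]
[[ 0.767  0.111  0.11 ]
 [ 0.798 -0.016  0.11 ]
 [ 0.574 -0.07   0.003]
 [ 0.544  0.057  0.003]
 [ 0.615  0.007  0.118]]
```

play_rows:
  steps:
    - [2,-13,41,0]
    - [2,-13,41,0]
    - [2,-13,41,0]
    - [2,-13,41,0]
    - [2,-13,41,0]
    - [2,-13,41,0]
    - [2,-13,41,0]
    - [2,-13,41,0]
    - [2,-13,41,0]
    - [2,-13,41,0]
    - [2,-13,41,0]
    - [2,-13,41,0]
    - [2,-13,41,0]
  grip: 1

```text
clock: 1.45
tcp_pos: [0.6637, 0.2477, 0.1932]
tool_rot: [0.251, 1.564, -0.256]
wrist_force: [0.2, 0.7, 0.1]
finger_gap: 0.996
```

play_rows:
  steps:
    - [0,0,0,-0.145]
    - [0,0,0,-0.145]
    - [0,0,0,-0.145]
    - [0,0,0,-0.14]
    - [0,0,0,0]

```text
clock: 1.95
tcp_pos: [0.6694, 0.2363, 0.189]
tool_rot: [-0.21, 1.572, 0.198]
wrist_force: [0.2, 0.0, 0.3]
finger_gap: 1.003
```

```bash
python3 - <<'E'
from h import *
s,im=snap('c1');print(s['tcp_pos'],R.from_rotvec(s['tool_rot']).as_matrix().round(3))
s,im=snap('c1s','scene');cv2.imwrite("pics/c1sz.png",cv2.resize(im[150:230,270:370,::-1],None,fx=7,fy=7,interpolation=cv2.INTER_CUBIC))
E
```

```text
[0.66936388 0.23629078 0.18896612] [[-0.01  -0.257  0.966]
 [-0.009  0.966  0.257]
 [-1.    -0.006 -0.012]]
```

View pics/c1.png

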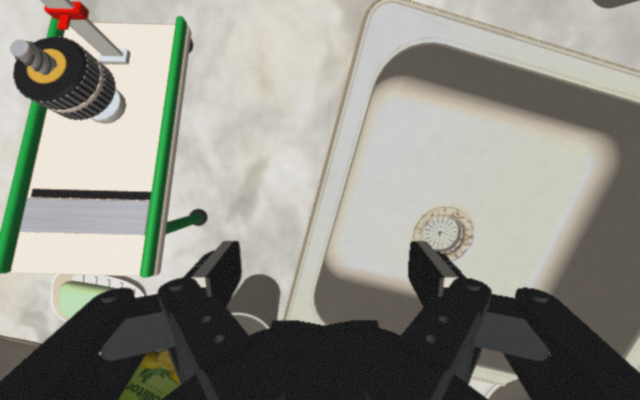

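View pics/c1sz.png

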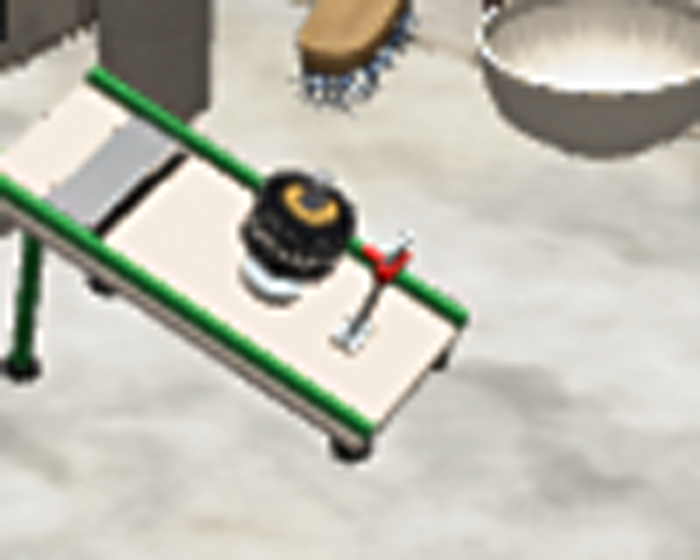

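play_rows:
  steps:
    - [0,-5,-35,0]
    - [0,-5,-35,0]
    - [0,0,0,0]
    - [0,0,0,0]

```text
clock: 2.45
tcp_pos: [0.6009, 0.2094, 0.1884]
tool_rot: [-0.194, 1.576, 0.182]
wrist_force: [1.6, -0.4, 0.2]
finger_gap: 0.999
```

```bash
python3 - <<'E'
from h import *
s,im=snap('c2');print(s['tcp_pos'],abs(s['joint_vel']).max())
cv2.imwrite("pics/c2z.png",cv2.resize(im[20:160,0:190,::-1],None,fx=4.2,fy=4.2,interpolation=cv2.INTER_CUBIC))
E
```

```text
[0.60092339 0.20940155 0.18842379] 0.043690729516986285
```

View pics/c2.png

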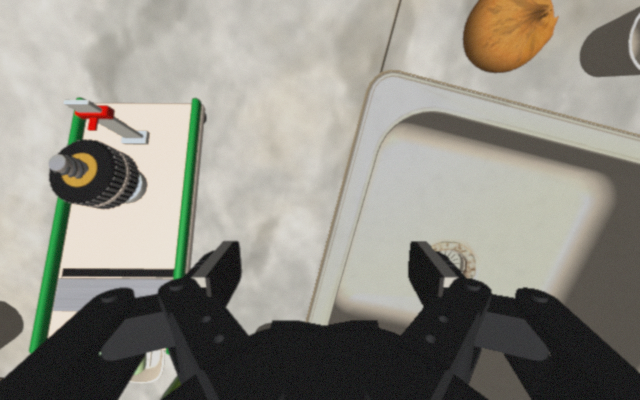

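View pics/c2z.png

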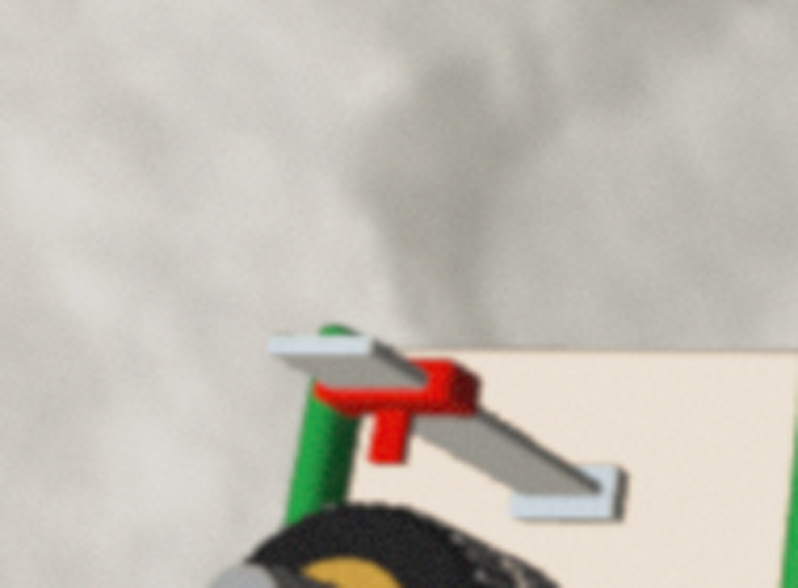

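```bash
python3 - <<'E'
from h import *
im=cv2.imread('pics/c2.png');cv2.imwrite("pics/c2a.png",cv2.resize(im[90:220,40:160],None,fx=4.6*1.0,fy=4.6,interpolation=cv2.INTER_CUBIC))
im=cv2.imread('pics/c1.png');cv2.imwrite("pics/c1a.png",cv2.resize(im[0:130,0:140],None,fx=4.6,fy=4.6,interpolation=cv2.INTER_CUBIC))
E
```

```text
(no output)
```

View pics/c2a.png

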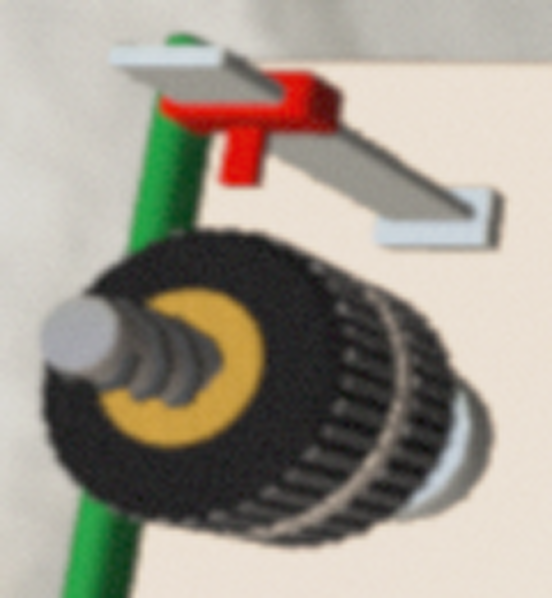

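View pics/c1a.png

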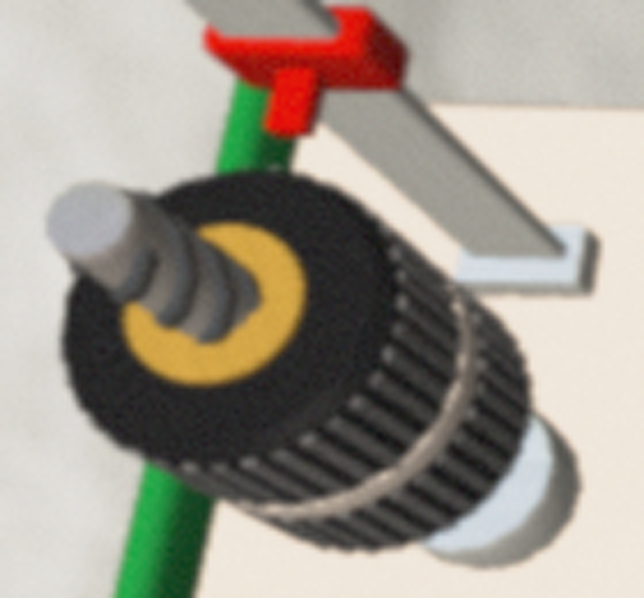

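```bash
cat > fit.py <<'E'
from h import *
import pickle
a25=np.radians(25)
def frame(w): return R.from_euler('zy',[w,-a25]).as_matrix()  # cols xdeck,ydeck,a
def fit(views,p0,ltol=None):
    cams=[(wcam(pickle.load(open(f'pics/{v["n"]}.pkl','rb'))),v) for v in views]
    th=np.linspace(0,2*np.pi,721)
    def f(p,split=False):
        B=p[:3];F=frame(p[3]);L,P=p[4:6];out=[]
        W=lambda q:np.atleast_2d(q)@F.T+B
        for i,(c,v) in enumerate(cams):
            g=lambda k:(np.array(v[k],float)+.5)/v['s']-.5+v['o']
            if 'top' in v: out.append((proj(c,W([0,0,.08]))-g('top')).ravel())
            if 'tip' in v: out.append((proj(c,W([-.036,0,P]))-g('tip')).ravel())
            if 'plate' in v: out.append((proj(c,W([[-.052,.010,.074],[-.052,-.010,.074]]))-g('plate')).ravel()*.5)
            if 'arc' in v:
                C=proj(c,W(np.c_[.027*np.cos(th),.027*np.sin(th),0*th+L]))
                A=g('arc')[:,None]-C[None];d=np.linalg.norm(A,axis=2);j=d.argmin(1)
                T=np.roll(C,-1,0)-np.roll(C,1,0);T/=np.linalg.norm(T,axis=1)[:,None]
                e=A[np.arange(len(j)),j];out.append(e[:,0]*T[j,1]-e[:,1]*T[j,0])
        out=out if split else np.concatenate(out);return out
    r=least_squares(f,p0,x_scale=[.01,.01,.01,.05,.01,.01],loss='soft_l1')
    return r,f(r.x,True)
E
python3 - <<'E'
from fit import *
v2=dict(n='c2',s=4.6,o=[40,90],top=[78,336],tip=[240,180],plate=[[235,68],[125,67]],arc=[(265,532),(330,505),(375,455),(400,405),(405,360),(395,320),(372,292)])
v1=dict(n='c1',s=4.6,o=[0,0],top=[90,222],tip=[290,127],arc=[(265,512),(330,500),(400,465),(445,415),(468,360),(470,320),(460,290)])
for vs in([v1,v2],[v2],[v1]):
    r,o=fit(vs,[.64,.01,.05,.236,.045,.05])
    print(r.x.round(4),r.cost);[print(x.round(2)) for x in o]
    F=frame(r.x[3]);print('centre',(r.x[:3]+F[:,2]*r.x[4]).round(4),'lift',r.x[4]-.041,'target',r.x[5]-.041)
E
```

```text
[0.6424 0.0115 0.0605 0.1713 0.0437 0.0555] 10.994169261581503
[ 0.59 -2.16]
[-0.17 -0.39]
[-1.13  0.33  0.92  1.02 -0.27 -1.6  -2.09]
[ 1.61 -0.6 ]
[0.23 0.97]
[ 0.94 -1.19 -0.71 -2.27]
[-0.12 -0.04  0.93  0.19 -0.65 -1.36 -0.97]
centre [0.624  0.0115 0.1001] lift 0.0026956828976601108 target 0.01453433132652747
[0.6428 0.0093 0.0588 0.147  0.0415 0.0562] 5.2257071472481105
[ 0.65 -1.06]
[-0.3   0.57]
[ 1.18 -0.97 -0.29 -2.32]
[-0.28  0.04  1.15  0.43 -0.48 -1.32 -1.07]
centre [0.6253 0.0093 0.0965] lift 0.000536884018231848 target 0.015189917373710365
[0.6427 0.0363 0.0845 0.2984 0.0528 0.0535] 1.3718822761682175
[ 0.7  -1.27]
[-0.  0.]
[ 0.64  0.49 -0.04 -0.03 -0.4  -0.57  0.05]
centre [0.6204 0.0363 0.1324] lift 0.011810788621581483 target 0.012458974028763635
```

play_rows:
  steps:
    - [25,0,25,0]
    - [0,0,0,0]
    - [0,0,0,0]
    - [0,0,0,0]

```text
clock: 2.9
tcp_pos: [0.6283, 0.2173, 0.1632]
tool_rot: [-0.191, 1.573, 0.18]
wrist_force: [0.5, 0.7, -0.4]
finger_gap: 1.002
```

```bash
python3 - <<'E'
from h import *
s,im=snap('c3');print(s['tcp_pos'],abs(s['joint_vel']).max())
cv2.imwrite("pics/c3a.png",cv2.resize(im[60:190,0:140,::-1],None,fx=4.6,fy=4.6,interpolation=cv2.INTER_CUBIC))
E
```

```text
[0.62825082 0.21732392 0.16316962] 0.019342664868720195
```

View pics/c3a.png

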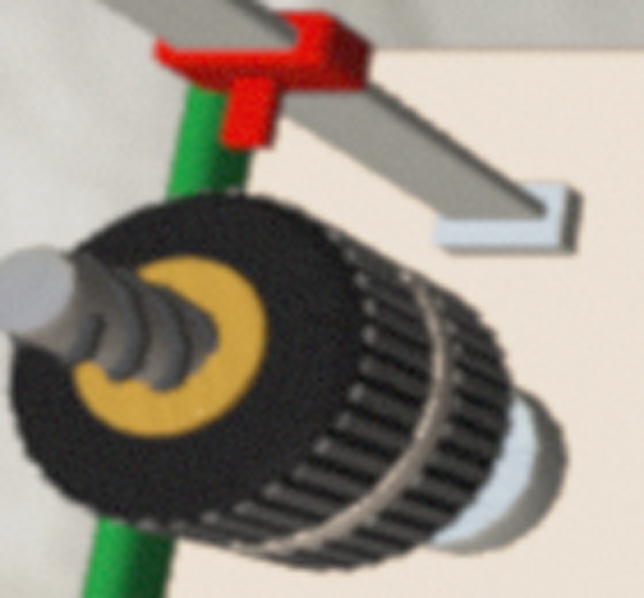

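```bash
cat > fit2.py <<'E'
from fit import *
def fit2(views,p0,wprior=None,he=0.006,Lp=None):
    ps=[pickle.load(open(f'pics/{v["n"]}.pkl','rb')) for v in views]
    c0=manip.camera_params('wrist');H0=np.array(c0['hand_eye']);th=np.linspace(0,2*np.pi,721)
    def f(p,split=False):
        B=p[:3];F=frame(p[3]);L,P=p[4:6];out=[]
        H=H0.copy();H[:3,:3]=H0[:3,:3]@R.from_rotvec(p[6:9]).as_matrix();H[:3,3]+=p[9:12]
        W=lambda q:np.atleast_2d(q)@F.T+B
        for s,v in zip(ps,views):
            c=wcam(s,dict(c0,hand_eye=H))
            g=lambda k:(np.array(v[k],float)+.5)/v['s']-.5+v['o']
            if 'top' in v: out.append((proj(c,W([0,0,.08]))-g('top')).ravel())
            if 'tip' in v: out.append((proj(c,W([-.036,0,P]))-g('tip')).ravel())
            if 'arc' in v:
                C=proj(c,W(np.c_[.027*np.cos(th),.027*np.sin(th),0*th+L]))
                A=g('arc')[:,None]-C[None];d=np.linalg.norm(A,axis=2);j=d.argmin(1)
                T=np.roll(C,-1,0)-np.roll(C,1,0);T/=np.linalg.norm(T,axis=1)[:,None]
                e=A[np.arange(len(j)),j];out.append((e[:,0]*T[j,1]-e[:,1]*T[j,0])*.6)
        out.append(p[6:9]/he/2); out.append(p[9:12]/.0015/2)
        if wprior: out.append(np.array([(p[3]-wprior)/.02]))
        if Lp is not None: out.append(np.array([(L-Lp)/.0005]))
        return out if split else np.concatenate(out)
    r=least_squares(f,list(p0)+[0]*6,x_scale=[.01,.01,.01,.05,.01,.01]+[.01]*3+[.002]*3)
    J=r.jac;cov=np.linalg.inv(J.T@J)*.5
    return r,f(r.x,True),np.sqrt(np.diag(cov))
def show(r,o,sd):
    print(r.x[:6].round(4),sd[:6].round(4),'cost',r.cost,'he',r.x[6:].round(4));[print(x.round(2)) for x in o]
    F=frame(r.x[3]);print('centre',(r.x[:3]+F[:,2]*r.x[4]).round(4),'lift',r.x[4]-.041,'target',r.x[5]-.041,'diff',r.x[5]-r.x[4])
v2=dict(n='c2',s=4.6,o=[40,90],top=[78,336],tip=[240,180],arc=[(265,532),(330,505),(375,455),(400,405),(405,360),(395,320),(372,292)])
v1=dict(n='c1',s=4.6,o=[0,0],top=[90,222],tip=[290,127],arc=[(265,512),(330,500),(400,465),(445,415),(468,360),(470,320),(460,290)])
v3=dict(n='c3',s=4.6,o=[0,60],top=[33,293],tip=[247,140],arc=[(250,547),(320,527),(375,490),(420,440),(440,385),(440,345),(430,310),(408,280)])
E
python3 - <<'E'
from fit2 import *
p0=[.64,.01,.05,.236,.045,.05]
show(*fit2([v1,v2,v3],p0));show(*fit2([v1,v2,v3],p0,.236))
show(*fit2([v3],p0,.236))
E
```

```text
[0.6441 0.0083 0.0606 0.1483 0.0434 0.0566] [0.0029 0.0031 0.0026 0.0236 0.0006 0.0009] cost 7.617741281344612 he [-0.0025 -0.0086 -0.0032 -0.      0.0003 -0.    ]
[ 0.58 -1.26]
[-0.1  -0.51]
[-0.46  0.45  0.74  0.68 -0.24 -1.14 -1.49]
[ 1.4  -0.63]
[0.27 0.66]
[-0.3  -0.23  0.35 -0.08 -0.55 -0.93 -0.65]
[-0.2  -0.81]
[-0.16  0.32]
[ 0.    0.52  0.87  0.35 -0.06 -0.32 -0.6  -0.5 ]
[-0.21 -0.72 -0.26]
[-0.    0.08 -0.  ]
centre [0.6258 0.0083 0.0999] lift 0.0024271028921032042 target 0.015576462561062272 diff 0.013149359668959068
[0.6454 0.0096 0.0623 0.2106 0.0439 0.0546] [0.0029 0.003  0.0026 0.0119 0.0006 0.0006] cost 10.336817868479292 he [-0.0056 -0.0104 -0.0088 -0.      0.0005  0.0001]
[ 0.87 -1.96]
[-0.45  0.14]
[-0.85  0.1   0.49  0.6  -0.09 -0.82 -1.05]
[ 1.67 -0.59]
[-0.28  1.15]
[-0.29 -0.19  0.42  0.03 -0.41 -0.76 -0.45]
[-0.18 -0.88]
[-0.66  1.1 ]
[-0.04  0.46  0.81  0.31 -0.05 -0.25 -0.47 -0.3 ]
[-0.46 -0.87 -0.73]
[-0.01  0.16  0.02]
[-1.27]
centre [0.6269 0.0096 0.1021] lift 0.0029028564467809548 target 0.01362521952097269 diff 0.010722363074191735
[0.6413 0.0205 0.0689 0.2346 0.0484 0.0545] [0.0032 0.0047 0.004  0.0138 0.0016 0.0009] cost 0.9238493796246394 he [-0.0031 -0.0012 -0.0006 -0.     -0.     -0.    ]
[ 0.3 -0.7]
[-0.07  0.11]
[ 0.52  0.44  0.47 -0.15 -0.4  -0.39 -0.33  0.19]
[-0.26 -0.1  -0.05]
[-0. -0. -0.]
[-0.07]
centre [0.6209 0.0205 0.1128] lift 0.007355790765501344 target 0.01346996956965428 diff 0.006114178804152937
```

```bash
cat > fit3.py <<'E'
from fit2 import *
def fit3(views,p0,wprior=None,rs=.01,ts=.002,Lp=None,rad=.027,sep=False):
    ps=[pickle.load(open(f'pics/{v["n"]}.pkl','rb')) for v in views];n=len(views)
    c0=manip.camera_params('wrist');H0=np.array(c0['hand_eye']);th=np.linspace(0,2*np.pi,721)
    def f(p,split=False):
        B=p[:3];F=frame(p[3]);L,P=p[4:6];out=[]
        W=lambda q:np.atleast_2d(q)@F.T+B
        for i,(s,v) in enumerate(zip(ps,views)):
            H=H0.copy();d=p[6+6*i:12+6*i];H[:3,:3]=H0[:3,:3]@R.from_rotvec(d[:3]).as_matrix();H[:3,3]+=d[3:]
            c=wcam(s,dict(c0,hand_eye=H))
            g=lambda k:(np.array(v[k],float)+.5)/v['s']-.5+v['o']
            if 'top' in v: out.append((proj(c,W([0,0,.08]))-g('top')).ravel()/.4)
            if 'tip' in v: out.append((proj(c,W([-.036,0,P]))-g('tip')).ravel()/.5)
            if 'arc' in v:
                C=proj(c,W(np.c_[rad*np.cos(th),rad*np.sin(th),0*th+L]))
                A=g('arc')[:,None]-C[None];dd=np.linalg.norm(A,axis=2);j=dd.argmin(1)
                T=np.roll(C,-1,0)-np.roll(C,1,0);T/=np.linalg.norm(T,axis=1)[:,None]
                e=A[np.arange(len(j)),j];out.append((e[:,0]*T[j,1]-e[:,1]*T[j,0])/.6)
            out.append(np.r_[d[:3]/rs,d[3:]/ts])
        if wprior: out.append(np.array([(p[3]-wprior)/.02]))
        if Lp is not None: out.append(np.array([(L-Lp)/.0005]))
        return out if split else np.concatenate(out)
    r=least_squares(f,list(p0)+[0]*6*n,x_scale=[.01,.01,.01,.05,.01,.01]+([.01]*3+[.002]*3)*n)
    J=r.jac;cov=np.linalg.inv(J.T@J)
    return r,f(r.x,True),np.sqrt(np.diag(cov))
E
python3 - <<'E'
from fit3 import *
for v in(v1,v2,v3):
    s=pickle.load(open(f'pics/{v["n"]}.pkl','rb'));print(R.from_rotvec(s['tool_rot']).as_matrix()[:,0])
p0=[.64,.01,.05,.236,.045,.05]
show(*fit3([v1,v2,v3],p0,.236));show(*fit3([v1,v2,v3],p0,.236,Lp=.041))
E
```

```text
[-0.01013057 -0.00911425 -0.99990715]
[-0.01196789 -0.00934162 -0.99988475]
[-0.00964009 -0.00825557 -0.99991945]
[0.6424 0.0213 0.0727 0.2355 0.0484 0.054 ] [0.0019 0.0026 0.0022 0.0138 0.0008 0.0006] cost 25.14507137406573 he [-0.0115 -0.0127  0.0075  0.0008 -0.0003 -0.0013 -0.0074 -0.0057 -0.0063
  0.0018 -0.0006  0.0014 -0.0121 -0.0057 -0.0002 -0.0026  0.001  -0.0001]
[ 1.23 -2.36]
[0.02 0.42]
[ 0.03  1.21  1.07  0.89 -0.64 -1.9  -1.74]
[-1.15 -1.27  0.75  0.42 -0.17 -0.67]
[ 1.52 -0.87]
[-0.37 -0.75]
[ 1.34  0.06  0.83 -0.49 -1.4  -1.69  0.02]
[-0.74 -0.57 -0.63  0.9  -0.29  0.71]
[ 0.16 -1.53]
[ 0.28 -0.11]
[ 1.28  1.23  1.34 -0.36 -1.03 -0.94 -0.65  0.91]
[-1.21 -0.57 -0.02 -1.31  0.48 -0.04]
[-0.02]
centre [0.622  0.0213 0.1165] lift 0.00735210003854965 target 0.013002493334773456 diff 0.005650393296223806
[0.6465 0.009  0.0623 0.1832 0.0432 0.0547] [0.0019 0.0022 0.0018 0.0128 0.0004 0.0006] cost 57.18605960681172 he [-0.0176 -0.0163 -0.0012 -0.0005  0.0011  0.     -0.0144 -0.0106 -0.0039
  0.0024 -0.0018  0.0005 -0.0173 -0.0086 -0.0051 -0.0019  0.0007 -0.0005]
[ 0.84 -3.08]
[-0.51  0.32]
[-1.58  1.4   2.51  2.45  0.03 -2.31 -3.15]
[-1.76 -1.63 -0.12 -0.25  0.57  0.  ]
[ 1.02 -1.66]
[-0.54  0.81]
[-0.44 -0.11  1.57  0.43 -0.81 -1.76 -0.87]
[-1.44 -1.06 -0.39  1.2  -0.91  0.26]
[-0.32 -2.35]
[-0.49  1.26]
[-1.08  0.86  2.2   1.07  0.16 -0.37 -0.96 -0.47]
[-1.73 -0.86 -0.51 -0.95  0.34 -0.25]
[-2.64]
[4.37]
centre [0.6282 0.009  0.1015] lift 0.0021874737908667424 target 0.013674527100955111 diff 0.011487053310088369
```

```bash
sed -i "s#            if 'tip' in v#            if 'ring' in v: out.append((proj(c,W([0,0,L+.0172]))-g('ring')).ravel()/.5)\n            if 'tip' in v#" fit3.py
cat >> fit3.py <<'E'
v1['ring']=[214,304];v2['ring']=[181,368];v3['ring']=[170,346]
E
python3 - <<'E'
from fit3 import *
p0=[.64,.01,.05,.236,.045,.05]
for rad in (.026,.027,.028):
  r,o,sd=fit3([v1,v2,v3],p0,.236,rad=rad)
  if rad==.027: show(r,o,sd)
  else: print(rad,r.cost,r.x[:6])
E
```

```text
0.026 52.102850736339114 [0.64440099 0.01309131 0.06790414 0.20838117 0.04389346 0.05454265]
[0.646  0.0081 0.0631 0.182  0.0434 0.0551] [0.0019 0.0019 0.0017 0.0122 0.0003 0.0005] cost 50.59441035246154 he [-0.0142 -0.0202 -0.001  -0.0003  0.001   0.0001 -0.0129 -0.0151 -0.0026
  0.0022 -0.0017  0.0004 -0.015  -0.0137 -0.0041 -0.0018  0.0007 -0.0005]
[ 1.27 -2.47]
[-0.68 -1.3 ]
[-0.53  0.33]
[-1.31  1.6   2.61  2.49  0.05 -2.31 -3.19]
[-1.42 -2.02 -0.1  -0.16  0.48  0.03]
[ 1.66 -1.3 ]
[-1.38 -0.88]
[-0.52  0.86]
[-0.25  0.09  1.75  0.58 -0.69 -1.67 -0.83]
[-1.29 -1.51 -0.26  1.08 -0.85  0.21]
[ 0.32 -1.94]
[-1.21 -0.91]
[-0.51  1.24]
[-0.88  1.04  2.32  1.15  0.23 -0.3  -0.89 -0.43]
[-1.5  -1.37 -0.41 -0.92  0.37 -0.23]
[-2.7]
centre [0.6276 0.0081 0.1024] lift 0.0024194185804491397 target 0.014112941301628476 diff 0.011693522721179336
0.028 54.4697221767602 [0.64752358 0.00308711 0.05826894 0.15681179 0.04296789 0.05565511]
```

play_rows:
  steps:
    - [-20,0,0,0]
    - [0,-40,-10,0]
    - [0,-40,-10,0]
    - [0,-40,-10,0]
    - [0,-40,-10,0]
    - [0,-30,-8,0]
    - [0,0,0,0]
    - [0,0,0,0]

```text
clock: 3.75
tcp_pos: [0.6268, 0.0175, 0.1916]
tool_rot: [-0.19, 1.564, 0.183]
wrist_force: [-0.4, 1.0, 0.4]
finger_gap: 1.004
```

```bash
python3 - <<'E'
from fit3 import *
s,im=snap('d1');print(s['tcp_pos'],R.from_rotvec(s['tool_rot']).as_matrix().round(3),abs(s['joint_vel']).max(),s['q'].round(2))
c=wcam(s)
B=np.array([.646,.008,.063]);F=frame(.2)
for z in(.041,.08):print(proj(c,B+F[:,2]*z).round(1))
E
```

```text
[0.62679944 0.01752405 0.19164987] [[-0.001 -0.235  0.972]
 [-0.005  0.972  0.235]
 [-1.    -0.004 -0.002]] 0.032551599783457556 [-0.14  0.47  0.03  1.61 -0.01  1.06  1.7 ]
[[312.9 200. ]]
[[315.8 191.8]]
```

View pics/d1.png

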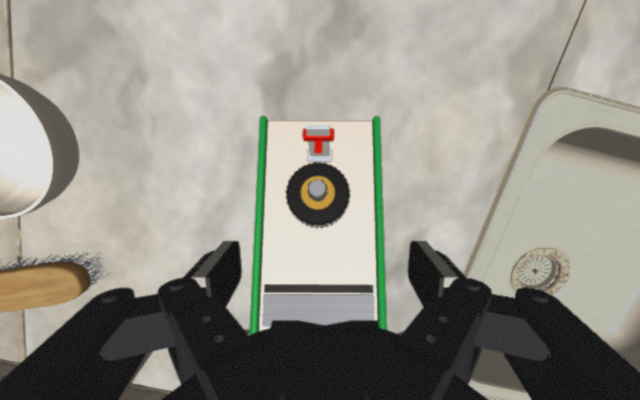

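```bash
python3 - <<'E'
from h import *
im=cv2.imread('pics/d1.png');cv2.imwrite("pics/d1a.png",cv2.resize(im[110:240,260:380],None,fx=4.6,fy=4.6,interpolation=cv2.INTER_CUBIC))
E
```

```text
(no output)
```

View pics/d1a.png

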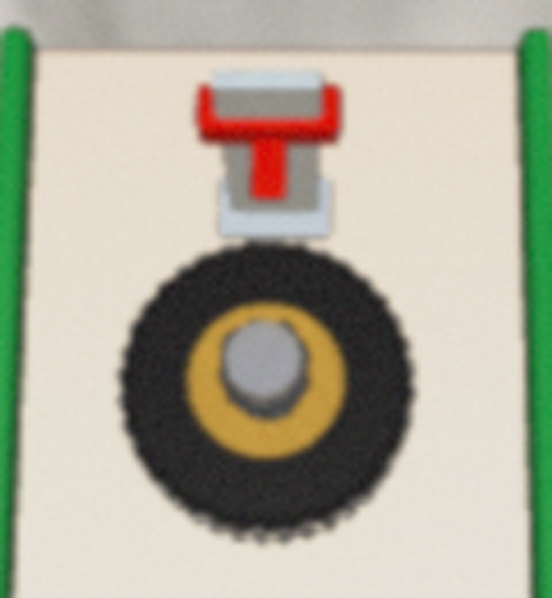

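```bash
sed -i "s#wprior)/.02#wprior)/.01#" fit3.py; cat >> fit3.py <<'E'
d1=dict(n='d1',s=4.6,o=[260,110],top=[264,358],ring=[267,381],tip=[268,195])
E
python3 - <<'E'
from fit3 import *
p0=[.64,.01,.05,.236,.045,.05]
show(*fit3([v1,v2,v3,d1],p0,.225));
show(*fit3([v3,d1],p0,.225));
E
```

```text
[0.6454 0.0074 0.0636 0.1963 0.0435 0.0548] [0.0016 0.0015 0.0015 0.0074 0.0003 0.0004] cost 60.960786050194606 he [-0.0133 -0.0225 -0.0013 -0.0001  0.0007 -0.0005 -0.011  -0.0174 -0.0035
  0.0022 -0.0019  0.     -0.0135 -0.0162 -0.0047 -0.0017  0.0005 -0.0009
 -0.0054 -0.0132 -0.0043 -0.0003  0.0007  0.0014]
[ 1.35 -2.58]
[-0.72 -1.48]
[-0.86  0.81]
[-1.35  1.55  2.56  2.48  0.12 -2.18 -3.03]
[-1.33 -2.25 -0.13 -0.06  0.35 -0.23]
[ 1.73 -1.44]
[-1.42 -0.95]
[-0.83  1.13]
[-0.21  0.1   1.76  0.61 -0.62 -1.59 -0.74]
[-1.1  -1.74 -0.35  1.09 -0.93  0.02]
[ 0.4  -2.06]
[-1.28 -1.03]
[-0.78  1.63]
[-0.86  1.03  2.3   1.14  0.26 -0.23 -0.79 -0.31]
[-1.35 -1.62 -0.47 -0.87  0.25 -0.46]
[2.31 0.41]
[-2.3  -0.46]
[-0.83  0.04]
[-0.54 -1.32 -0.43 -0.15  0.34  0.68]
[-2.87]
centre [0.627  0.0074 0.103 ] lift 0.0025257948378959727 target 0.013803716451200668 diff 0.011277921613304695
[0.6453 0.0061 0.062  0.2042 0.0436 0.0549] [0.0022 0.0021 0.0023 0.0081 0.0005 0.0006] cost 22.751609543898486 he [-0.0106 -0.0173 -0.0065 -0.0001 -0.0002 -0.001  -0.0043 -0.0163 -0.0063
  0.0001  0.0002  0.001 ]
[ 0.92 -2.09]
[-1.29 -1.06]
[-1.23  1.78]
[-0.89  0.96  2.2   1.03  0.18 -0.3  -0.85 -0.38]
[-1.06 -1.73 -0.65 -0.04 -0.11 -0.49]
[2.33 0.31]
[-2.12 -0.6 ]
[-1.08  0.28]
[-0.43 -1.63 -0.63  0.05  0.11  0.49]
[-2.08]
centre [0.6269 0.0061 0.1015] lift 0.0026434890139585554 target 0.013946135185586801 diff 0.011302646171628246
```

play_rows:
  steps:
    - [27,-6,-2,0]
    - [25,0,0,0]
    - [0,0,0,0]
    - [0,0,0,0]

```text
clock: 4.2
tcp_pos: [0.6279, 0.0165, 0.1412]
tool_rot: [-0.194, 1.559, 0.189]
wrist_force: [0.1, -0.1, -0.4]
finger_gap: 0.999
```

```bash
python3 - <<'E'
from fit3 import *
s,im=snap('d2');print(s['tcp_pos'],R.from_rotvec(s['tool_rot']).as_matrix().round(3),abs(s['joint_vel']).max())
cv2.imwrite("pics/d2a.png",cv2.resize(im[90:290,200:440,::-1],None,fx=3,fy=3,interpolation=cv2.INTER_CUBIC))
E
```

```text
[0.62786754 0.01648625 0.14119543] [[ 0.004 -0.241  0.97 ]
 [-0.003  0.97   0.241]
 [-1.    -0.003  0.003]] 0.0153816853249138
```

View pics/d2a.png

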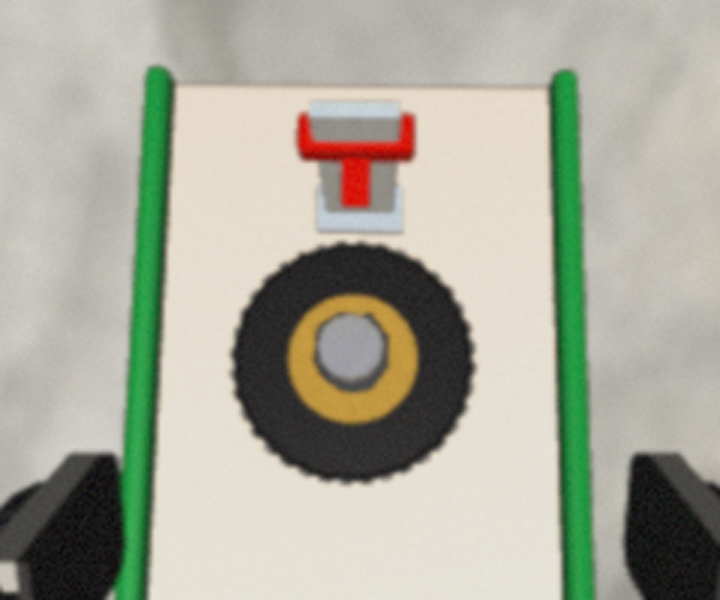

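play_rows:
  steps:
    - [0,-5,-4,0.1]
    - [0,0,0,0.1]
    - [0,0,0,0.1]
    - [0,0,0,0.1]
    - [0,0,0,0]

```text
clock: 4.75
tcp_pos: [0.6283, 0.015, 0.1481]
tool_rot: [0.131, 1.555, -0.129]
wrist_force: [1.0, 0.2, -0.7]
finger_gap: 1.002
```

play_rows:
  steps:
    - [15,0,0,0]
    - [15,0,0,0]
    - [0,0,0,0]
    - [0,0,0,0]

```text
clock: 5.15
tcp_pos: [0.63, 0.0167, 0.1184]
tool_rot: [0.123, 1.552, -0.119]
wrist_force: [0.3, -0.1, 0.5]
finger_gap: 1.002
```

```bash
python3 - <<'E'
from fit3 import *
s,im=snap('d3');print(s['tcp_pos'],R.from_rotvec(s['tool_rot']).as_matrix().round(3),s['wrist_force'],s['q'].round(2))
E
```

```text
[0.63001316 0.01670525 0.1183716 ] [[ 0.016  0.154  0.988]
 [ 0.002  0.988 -0.154]
 [-1.     0.004  0.015]] [ 0.33802701 -0.09966403  0.53713061] [-0.19  0.54  0.12  1.7  -0.08  0.89  1.37]
```

View pics/d3.png

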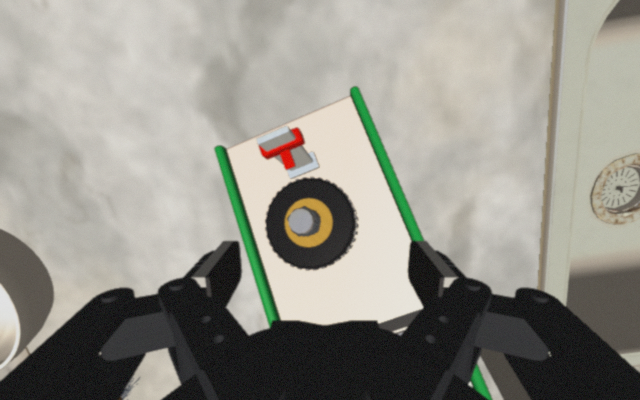

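play_rows:
  steps:
    - [5,-6,-6,0]
    - [10,0,0,0]
    - [0,0,0,0]

```text
clock: 5.5
tcp_pos: [0.623, 0.0111, 0.1029]
tool_rot: [0.122, 1.551, -0.118]
wrist_force: [-0.5, 0.3, -0.6]
finger_gap: 1.001
```

```bash
cat > rel.py <<'E'
from fit3 import *
import sys
def rel(s,u,v,zr=.118):
    c=manip.camera_params('wrist');H=np.array(c['hand_eye']);M=R.from_rotvec(s['tool_rot']).as_matrix()
    d=M@H[:3,:3]@[(u-c['cx'])/c['fx'],(v-c['cy'])/c['fy'],1];o=s['tcp_pos']+M@H[:3,3]
    X=o+d*(zr-o[2])/d[2]; return X,M
E
python3 - <<'E'
from rel import *
s,im=snap('d4');print(s['tcp_pos'],R.from_rotvec(s['tool_rot']).as_matrix().round(3),s['wrist_force'])
cv2.imwrite("pics/d4a.png",cv2.resize(im[90:290,200:440,::-1],None,fx=3,fy=3,interpolation=cv2.INTER_CUBIC))
E
```

```text
[0.62299707 0.01110097 0.10292115] [[ 0.017  0.153  0.988]
 [ 0.002  0.988 -0.153]
 [-1.     0.004  0.016]] [-0.515625    0.31181489 -0.55416009]
```

View pics/d4a.png

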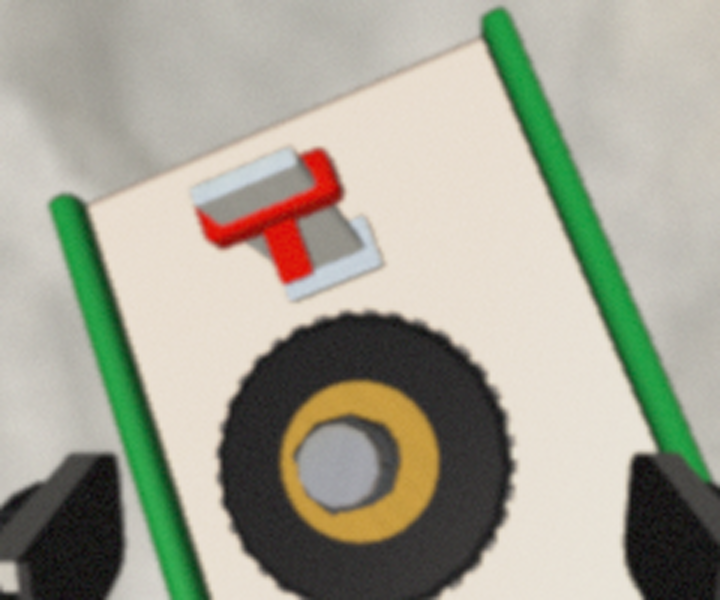

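play_rows:
  steps:
    - [0,0,0,0]
    - [0,0,0,0]
    - [0,0,0,0]
    - [0,0,0,0]
    - [0,0,0,0]
    - [0,0,0,0]
  grip: -1

```text
clock: 6.15
tcp_pos: [0.6256, 0.0164, 0.1094]
tool_rot: [0.126, 1.545, -0.11]
wrist_force: [3.1, -2.3, -10.7]
finger_gap: 0.359
```

```bash
python3 - <<'E'
from rel import *
s,im=snap('d5');print(s['tcp_pos'],R.from_rotvec(s['tool_rot']).as_matrix().round(3),s['wrist_force'],s['wrist_torque'],s['finger_gap'])
E
```

```text
[0.62564446 0.01635559 0.10935628] [[ 0.023  0.15   0.988]
 [ 0.008  0.989 -0.15 ]
 [-1.     0.012  0.022]] [  3.14273012  -2.25683716 -10.68246608] [-0.35240402 -0.68574624 -0.02725045] 0.3586552837921318
```

View pics/d5.png

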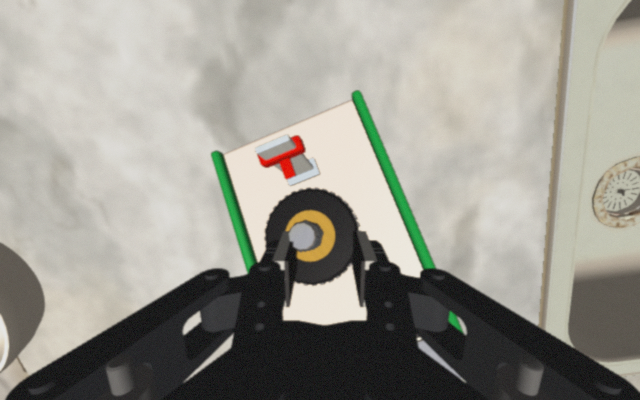

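```bash
python3 - <<'E'
from rel import *
im=cv2.imread('pics/d5.png')
cv2.imwrite("pics/d5a.png",cv2.resize(im[120:330,210:420],None,fx=3.6,fy=2.85*1.26,interpolation=cv2.INTER_CUBIC)[:600])
E
```

```text
(no output)
```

View pics/d5a.png

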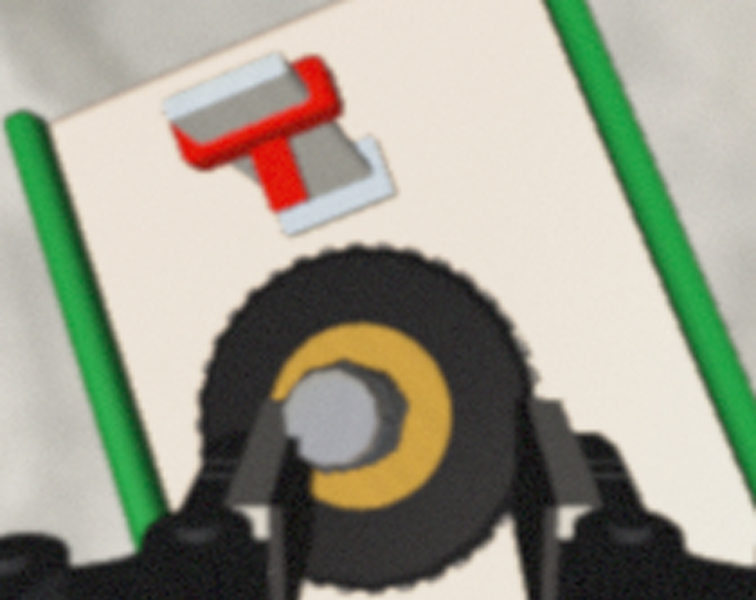

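play_rows:
  steps:
    - [0,0,0,0]
    - [0,0,0,0]
    - [0,0,0,0]
    - [0,0,0,0]
    - [0,0,0,0]
  grip: 1

```text
clock: 6.7
tcp_pos: [0.6258, 0.0174, 0.1095]
tool_rot: [0.127, 1.545, -0.109]
wrist_force: [0.1, 0.1, 0.2]
finger_gap: 1.001
```

```bash
python3 - <<'E'
from rel import *
s,im=snap('d6');print(s['tcp_pos'],R.from_rotvec(s['tool_rot']).as_matrix().round(3),s['wrist_force'],s['wrist_torque'],s['finger_gap'])
cv2.imwrite("pics/d6a.png",cv2.resize(im[90:290,200:440,::-1],None,fx=3,fy=3,interpolation=cv2.INTER_CUBIC))
E
```

```text
[0.62584162 0.01744356 0.10945063] [[ 0.023  0.15   0.988]
 [ 0.01   0.989 -0.15 ]
 [-1.     0.013  0.021]] [0.13622217 0.1245637  0.19449514] [ 0.01355684  0.00366988 -0.01975594] 1.0014984867162573
```

View pics/d6a.png

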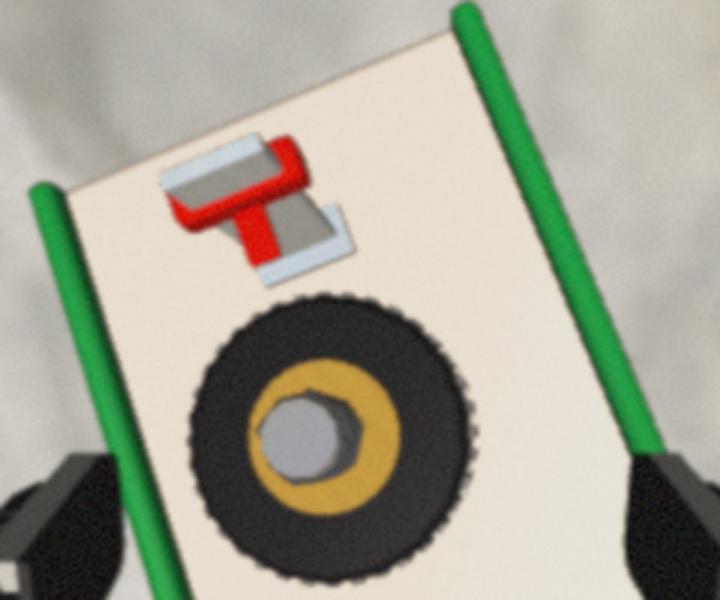

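play_rows:
  steps:
    - [2,-5,1.5,0]
    - [10,0,0,0]
    - [10,0,0,0]
    - [0,0,0,0]

```text
clock: 7.15
tcp_pos: [0.6269, 0.0115, 0.0851]
tool_rot: [0.127, 1.546, -0.11]
wrist_force: [-0.4, 1.2, -0.4]
finger_gap: 1.002
```

```bash
python3 - <<'E'
from rel import *
s,im=snap('d7');print(s['tcp_pos'],R.from_rotvec(s['tool_rot']).as_matrix().round(3),s['wrist_force'],s['wrist_torque'],s['finger_gap'])
cv2.imwrite("pics/d7a.png",cv2.resize(im[110:310,200:440,::-1],None,fx=3,fy=3,interpolation=cv2.INTER_CUBIC))
E
```

```text
[0.6269195  0.01146925 0.08505768] [[ 0.023  0.15   0.988]
 [ 0.009  0.989 -0.151]
 [-1.     0.012  0.021]] [-0.38194758  1.21542656 -0.44305443] [-0.04486676  0.08767603 -0.06283204] 1.0019321422270526
```

View pics/d7a.png

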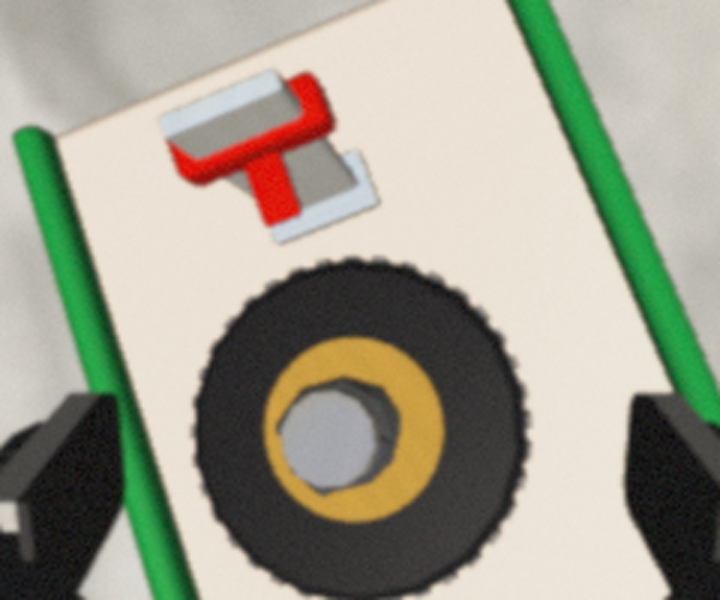

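play_rows:
  steps:
    - [0,0,0,0]
    - [0,0,0,0]
    - [0,0,0,0]
    - [0,0,0,0]
  grip: -1

```text
clock: 7.6
tcp_pos: [0.6267, 0.0099, 0.0869]
tool_rot: [0.127, 1.546, -0.112]
wrist_force: [0.5, 2.1, -5.1]
finger_gap: 0.618
```

```bash
python3 - <<'E'
from rel import *
s,im=snap('d8');print(s['tcp_pos'],R.from_rotvec(s['tool_rot']).as_matrix().round(3),s['wrist_force'],s['wrist_torque'],s['finger_gap'])
cv2.imwrite("pics/d8a.png",cv2.resize(im[110:310,200:440,::-1],None,fx=3,fy=3,interpolation=cv2.INTER_CUBIC))
E
```

```text
[0.62674838 0.00987996 0.08691257] [[ 0.022  0.152  0.988]
 [ 0.008  0.988 -0.152]
 [-1.     0.011  0.021]] [ 0.50067013  2.07819655 -5.09208718] [ 0.43105782 -0.07347197  0.00081348] 0.6184824083072943
```

View pics/d8a.png

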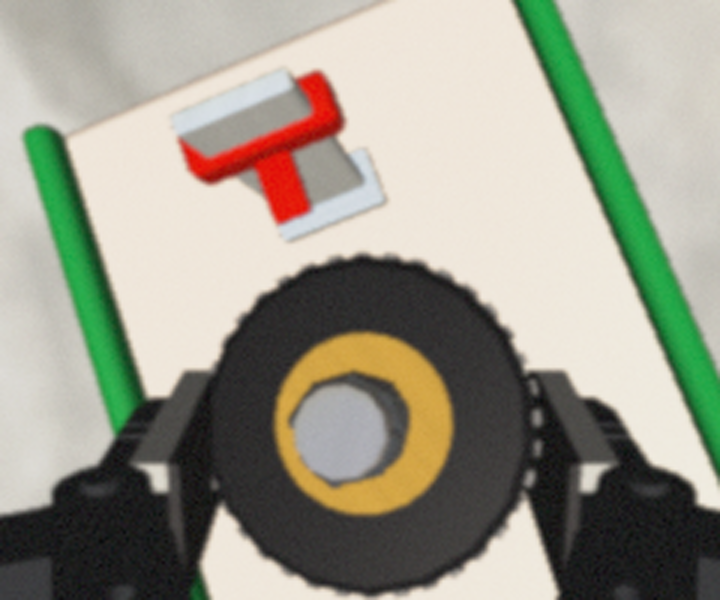

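play_rows:
  steps:
    - [-0.4,0,0,-0.13]
    - [-0.4,0,0,-0.13]
    - [-0.4,0,0,-0.13]

```text
clock: 7.95
tcp_pos: [0.6259, 0.0107, 0.0887]
tool_rot: [-0.19, 1.54, 0.198]
wrist_force: [0.0, 3.0, -6.0]
finger_gap: 0.608
```

```bash
cat > st.py <<'E'
from rel import *
import sys
s,im=snap(sys.argv[1]);M=R.from_rotvec(s['tool_rot']).as_matrix();print(s['clock'],s['tcp_pos'].round(4),'x',M[:,0].round(3),'yaw',round(np.arctan2(M[1,2],M[0,2]),3),s['wrist_force'].round(1),s['wrist_torque'].round(2),s['finger_gap'].round(3),s['q'].round(2))
cv2.imwrite(f"pics/{sys.argv[1]}a.png",cv2.resize(im[110:310,200:440,::-1],None,fx=3,fy=3,interpolation=cv2.INTER_CUBIC))
E
python3 st.py e1
```

```text
Traceback (most recent call last):
  File "st.py", line 3, in <module>
    s,im=snap(sys.argv[1]);M=R.from_rotvec(s['tool_rot']).as_matrix();print(s['clock'],s['tcp_pos'].round(4),'x',M[:,0].round(3),'yaw',round(np.arctan2(M[1,2],M[0,2]),3),s['wrist_force'].round(1),s['wrist_torque'].round(2),s['finger_gap'].round(3),s['q'].round(2))
                                                                                                                                                                                                                               ^^^^^^^^^^^^^^^^^^^^^
AttributeError: 'float' object has no attribute 'round'
```

play_rows:
  steps:
    - [-0.4,0,0,-0.13]
    - [-0.4,0,0,-0.13]
    - [-0.4,0,0,-0.13]
    - [0,0,0,0]

```text
clock: 8.4
tcp_pos: [0.6255, 0.0117, 0.0899]
tool_rot: [-0.506, 1.487, 0.509]
wrist_force: [-5.3, 2.5, 4.4]
finger_gap: 0.601
```

```bash
sed -i "s/s\['finger_gap'\].round(3)/round(float(s['finger_gap']),3)/" st.py; python3 st.py e2
```

```text
8.4 [0.6255 0.0117 0.0899] x [ 0.021  0.009 -1.   ] yaw 0.65 [-5.3  2.5  4.4] [-1.35 -0.23 -0.92] 0.601 [-0.03  0.56 -0.11  1.73  0.07  0.83  2.06]
```

View pics/e2a.png

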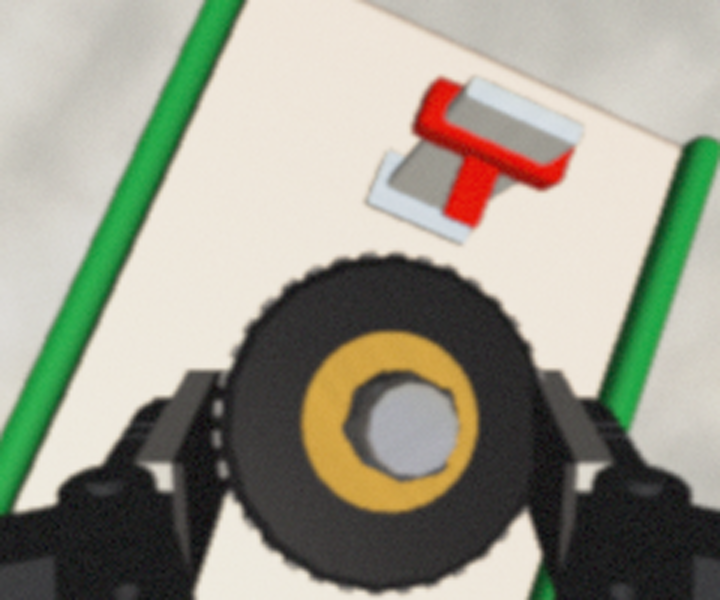

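play_rows:
  steps:
    - [0,0,0,0]
    - [0,0,0,0]
    - [0,0,0,0]
    - [0,0,0,0]
    - [0,0,0,0.14]
    - [0,0,0,0.14]
    - [0,0,0,0.14]
    - [0,0,0,0.14]
    - [0,0,0,0.14]
    - [0,0,0,0.14]
    - [0,0,0,0.12]
    - [0,0,0,0]
  grip: 1

```text
clock: 9.65
tcp_pos: [0.6274, 0.0119, 0.0904]
tool_rot: [0.293, 1.53, -0.272]
wrist_force: [-0.5, -0.1, 0.4]
finger_gap: 1.0
```

```bash
python3 st.py e3
```

```text
9.65 [0.6274 0.0119 0.0904] x [ 0.024  0.009 -1.   ] yaw -0.361 [-0.5 -0.1  0.4] [0.01 0.01 0.  ] 1.0 [-0.21  0.56  0.16  1.75 -0.13  0.82  1.22]
```

View pics/e3a.png

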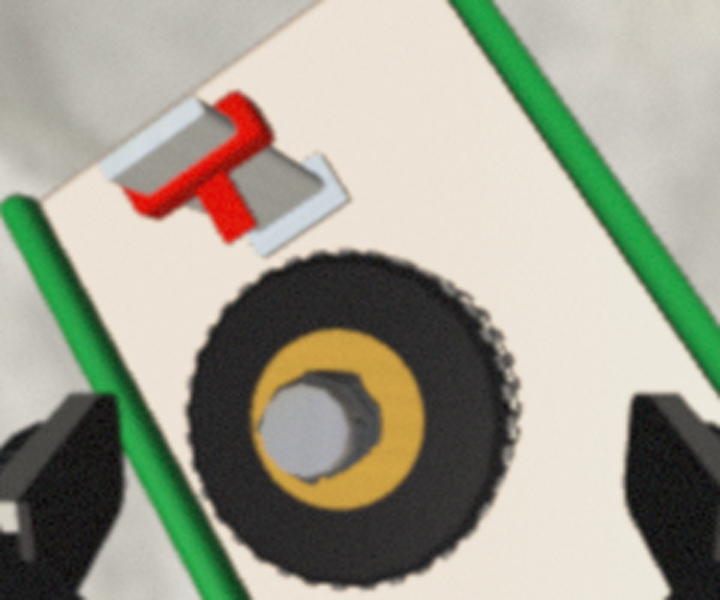

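play_rows:
  steps:
    - [0,0,0,0]
    - [0,0,0,0]
    - [0,0,0,0]
    - [0,0,0,0]
    - [-0.5,0,0,-0.14]
    - [-0.5,0,0,-0.14]
    - [-0.5,0,0,-0.14]
    - [-0.5,0,0,-0.14]
    - [-0.5,0,0,-0.14]
    - [-0.5,0,0,-0.14]
    - [-0.5,0,0,-0.14]
    - [0,0,0,0]
  grip: -1

```text
clock: 10.9
tcp_pos: [0.6245, 0.012, 0.0959]
tool_rot: [-0.529, 1.481, 0.535]
wrist_force: [-4.4, 3.0, 2.0]
finger_gap: 0.6
```

```bash
python3 st.py e4
```

```text
10.9 [0.6245 0.012  0.0959] x [ 0.021  0.011 -1.   ] yaw 0.682 [-4.4  3.   2. ] [-1.25 -0.6  -0.9 ] 0.6 [-0.02  0.56 -0.12  1.73  0.07  0.84  2.09]
```

View pics/e4a.png

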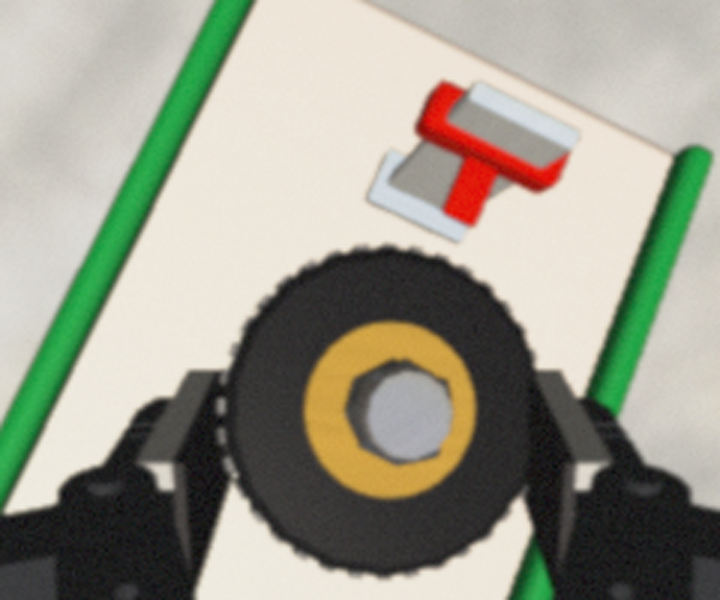

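play_rows:
  steps:
    - [0,0,0,0]
    - [0,0,0,0]
    - [0,0,0,0]
    - [0,0,0,0]
    - [-30,0,0,0]
    - [-30,0,0,0]
    - [-25,0,0,0.12]
    - [0,0,0,0.12]
    - [0,0,0,0.12]
    - [0,0,0,0.1]
    - [0,40,10,0]
    - [0,40,10,0]
    - [0,40,10,0]
    - [0,40,10,0]
    - [0,30,8,0]
    - [15,0,0,0]
    - [0,0,0,0]
    - [0,0,0,0]
    - [0,0,0,0]
  grip: 1

```text
clock: 12.85
tcp_pos: [0.634, 0.2087, 0.1707]
tool_rot: [-0.151, 1.541, 0.161]
wrist_force: [0.4, -0.7, 0.0]
finger_gap: 1.003
```

```bash
python3 st.py f1; python3 - <<'E'
import cv2
im=cv2.imread('pics/f1.png');cv2.imwrite("pics/f1a.png",cv2.resize(im[60:190,0:140],None,fx=4.6,fy=4.6,interpolation=cv2.INTER_CUBIC))
E
```

```text
12.85 [0.634  0.2087 0.1707] x [ 0.024  0.008 -1.   ] yaw 0.199 [ 0.4 -0.7  0. ] [-0.04 -0.    0.  ] 1.003 [-0.38  0.53 -0.03  1.55  0.02  1.03  1.36]
```

View pics/f1a.png

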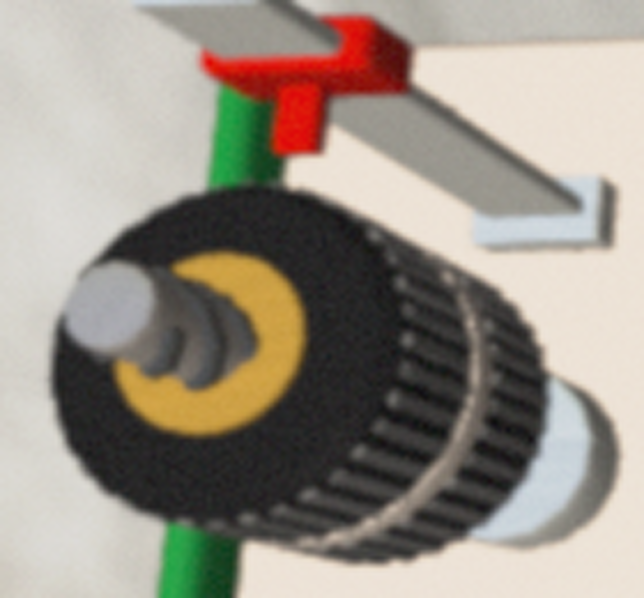

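View pics/f1.png

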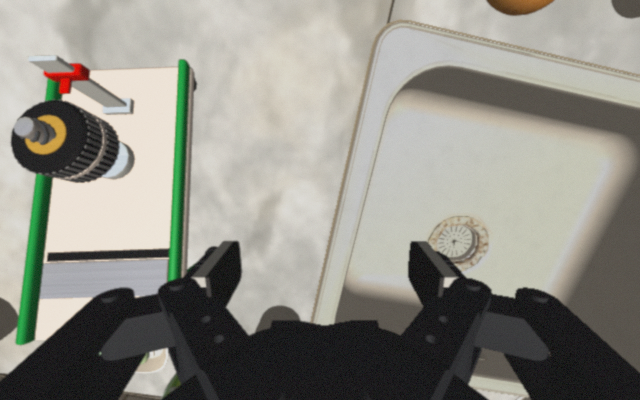

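play_rows:
  steps:
    - [-30,0,0,0]
    - [0,-45,-9,0]
    - [0,-45,-9,0]
    - [0,-45,-9,0]
    - [0,-45,-9,0]
    - [0,-45,-9,0]
    - [0,-45,-9,0]
    - [0,-45,-9,0]
    - [0,-45,-9,0]
    - [0,-40,-8,0]
    - [20,0,0,0]
    - [0,0,0,0]
    - [0,0,0,0]
    - [0,0,0,0]

```text
clock: 14.3
tcp_pos: [0.6311, -0.2318, 0.1872]
tool_rot: [-0.141, 1.53, 0.139]
wrist_force: [0.7, 0.5, -0.1]
finger_gap: 0.999
```

```bash
python3 st.py f2
```

```text
14.3 [ 0.6311 -0.2318  0.1872] x [ 0.036  0.002 -0.999] yaw 0.18 [ 0.7  0.5 -0.1] [ 0.04  0.04 -0.03] 0.999 [ 0.25  0.52  0.05  1.53 -0.04  1.06  2.06]
```

View pics/f2.png

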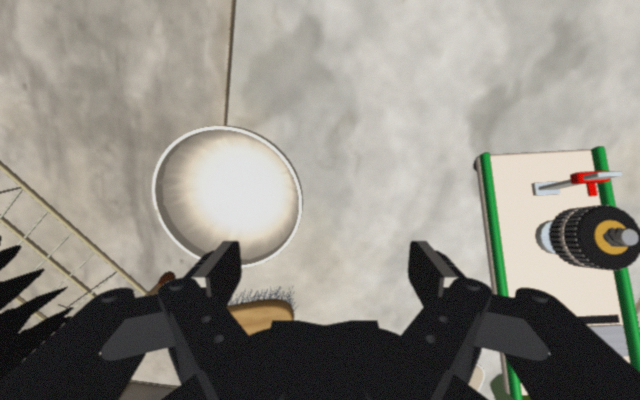

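```bash
python3 - <<'E'
import cv2
im=cv2.imread('pics/f2.png');cv2.imwrite("pics/f2a.png",cv2.resize(im[155:285,510:640],None,fx=4.6,fy=4.6,interpolation=cv2.INTER_CUBIC))
E
```

```text
(no output)
```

View pics/f2a.png

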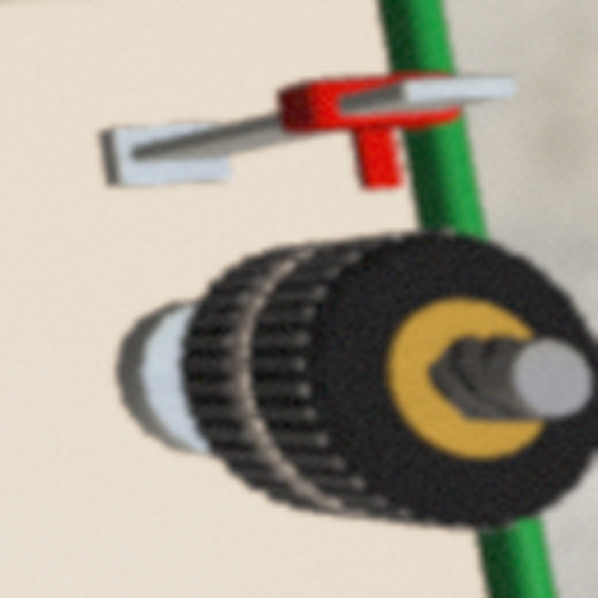

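```bash
cat > fit4.py <<'E'
from fit3 import *
v1['k']=v2['k']=v3['k']=d1['k']=0
f1=dict(n='f1',s=4.6,o=[0,60],k=1,top=[108,306],ring=[210,344],tip=[298,148],arc=[(315,541),(370,522),(420,487),(460,435),(478,385),(480,340),(465,298),(448,275)])
f2=dict(n='f2',s=4.6,o=[510,155],k=1,top=[550,378],ring=[472,378],tip=[380,182],arc=[(290,258),(262,290),(245,330),(240,370),(250,415),(270,455),(295,485),(330,507)])
def fit4(views,K,wprior=.225,rs=.006,ts=.0015,rc=.015,tc=.002,dl=None,rad=.027,ringh=.0172,tipd=.036,free=True):
    ps=[pickle.load(open(f'pics/{v["n"]}.pkl','rb')) for v in views];n=len(views)
    c0=manip.camera_params('wrist');H0=np.array(c0['hand_eye']);th=np.linspace(0,2*np.pi,721)
    m=5+K
    def f(p,split=False):
        B=p[:3];F=frame(p[3]);P=p[4];LL=p[5:m];hc=p[m:m+6];out=[]
        W=lambda q:np.atleast_2d(q)@F.T+B
        for i,(s,v) in enumerate(zip(ps,views)):
            H=H0.copy();d=p[m+6+6*i:m+12+6*i]
            s=dict(s);s['tool_rot']=(R.from_rotvec(d[:3])*R.from_rotvec(s['tool_rot'])).as_rotvec();s['tcp_pos']=s['tcp_pos']+d[3:]
            H[:3,:3]=H0[:3,:3]@R.from_rotvec(hc[:3]).as_matrix();H[:3,3]+=hc[3:];L=LL[v['k']]
            c=wcam(s,dict(c0,hand_eye=H))
            g=lambda k:(np.array(v[k],float)+.5)/v['s']-.5+v['o']
            o=[(proj(c,W([0,0,.08]))-g('top')).ravel()/.4,(proj(c,W([0,0,L+ringh]))-g('ring')).ravel()/.5,(proj(c,W([-tipd,0,P]))-g('tip')).ravel()/.5]
            if 'arc' in v:
                C=proj(c,W(np.c_[rad*np.cos(th),rad*np.sin(th),0*th+L]))
                A=g('arc')[:,None]-C[None];dd=np.linalg.norm(A,axis=2);j=dd.argmin(1)
                T=np.roll(C,-1,0)-np.roll(C,1,0);T/=np.linalg.norm(T,axis=1)[:,None]
                e=A[np.arange(len(j)),j];o.append((e[:,0]*T[j,1]-e[:,1]*T[j,0])/.6)
            out.append(np.concatenate(o));out.append(np.r_[d[:3]/rs,d[3:]/ts])
        out.append(np.r_[hc[:3]/rc,hc[3:]/tc,(p[3]-wprior)/.01])
        if dl: out.append(np.array([(LL[i+1]-LL[i]-x)/.0007 for i,x in enumerate(dl)]))
        return out if split else np.concatenate(out)
    p0=[.64,.01,.055,.225,.055]+[.045]*K+[0]*(6+6*n)
    r=least_squares(f,p0,x_scale=[.01,.01,.01,.05,.01]+[.01]*K+([.01]*3+[.002]*3)*(n+1))
    J=r.jac;cov=np.linalg.inv(J.T@J);sd=np.sqrt(np.diag(cov))
    print('B',r.x[:3].round(4),'w',r.x[3].round(3),'target',((r.x[4]-.041)*1e3).round(2),'lifts',((r.x[5:m]-.041)*1e3).round(2),'sd',(sd[4:m]*1e3).round(2),'cost',r.cost.round(1),'he',r.x[m:m+6].round(4))
    F=frame(r.x[3]);print('  need',((r.x[4]-r.x[m-1])*1e3).round(2),'centre',(r.x[:3]+F[:,2]*r.x[m-1]).round(4))
    return r,f(r.x,True)
E
python3 - <<'E'
from fit4 import *
r,o=fit4([v1,v2,v3,d1,f1,f2],2);[print(x.round(1)) for x in o]
fit4([v1,v2,v3,d1,f1,f2],2,dl=[.0065])
for k in(dict(rad=.026),dict(rad=.0275),dict(ringh=.0165),dict(ringh=.018),dict(tipd=.038),dict(rc=.03,tc=.004)): print(k);fit4([v1,v2,v3,d1,f1,f2],2,dl=[.0065],**k)
E
```

```text
B [0.6504 0.0063 0.0629] w 0.193 target 13.27 lifts [2.23 8.06] sd [0.39 0.27 0.28] cost 75.4 he [-0.0313 -0.0215 -0.006   0.      0.0001  0.0002]
  need 5.21 centre [0.6297 0.0063 0.1073]
[ 0.9 -1.6 -0.2 -1.4 -0.7  0.2 -2.   1.3  2.5  2.4 -0.  -2.2 -2.9]
[-1.  -0.5 -0.2 -0.2 -0.1 -0.1]
[ 1.9 -0.3 -0.7 -1.1 -0.9  1.  -1.2 -0.5  1.4  0.3 -0.8 -1.6 -0.5]
[ 0.  -0.2 -0.1  0.1 -1.  -1.7]
[-0.2 -0.9 -0.6 -1.  -0.7  1.3 -1.7  0.7  2.2  1.1  0.2 -0.2 -0.7  0. ]
[-0.3 -0.3  0.2 -0.1  0.3  0.2]
[ 1.8  1.1 -2.2 -1.  -0.1 -0.4]
[-0.6  0.3 -0.3  0.   0.4  0.2]
[ 2.2  0.3 -2.2 -1.7 -0.3  0.2 -0.9  0.3  1.1  1.  -0.  -1.2 -1.  -0.4]
[-0.3 -0.2  0.1  0.4 -0.6 -1. ]
[ 3.1  1.2 -1.7 -0.5 -0.9  1.4  0.6  1.   0.9  0.3  0.5 -0.  -0.9 -1.1]
[ 1.8 -0.2  0.3 -0.2  1.   2.5]
[-2.1 -1.4 -0.4  0.   0.   0.1 -3.2]
B [0.6505 0.0063 0.0628] w 0.193 target 13.27 lifts [2.16 8.13] sd [0.39 0.26 0.27] cost 75.8 he [-0.0313 -0.0215 -0.0061  0.      0.0001  0.0002]
  need 5.14 centre [0.6297 0.0063 0.1074]
{'rad': 0.026}
B [0.6482 0.0085 0.0653] w 0.196 target 13.58 lifts [2.15 7.82] sd [0.38 0.25 0.26] cost 99.6 he
[... 429 characters left out ...]
-0.0058  0.0001  0.0001  0.    ]
  need 4.76 centre [0.6288 0.0072 0.1085]
{'ringh': 0.018}
B [0.6513 0.0053 0.0619] w 0.192 target 13.15 lifts [1.48 7.58] sd [0.38 0.26 0.27] cost 88.2 he [-0.0331 -0.0231 -0.0064 -0.      0.0001  0.0003]
  need 5.57 centre [0.6308 0.0053 0.106 ]
{'tipd': 0.038}
B [0.6472 0.0048 0.0602] w 0.202 target 12.78 lifts [1.85 7.69] sd [0.4  0.26 0.27] cost 87.8 he [-0.0162 -0.0212 -0.0017 -0.     -0.      0.0003]
  need 5.09 centre [0.6267 0.0048 0.1044]
{'rc': 0.03, 'tc': 0.004}
B [0.6519 0.0065 0.0629] w 0.194 target 13.09 lifts [2.14 8.12] sd [0.4  0.26 0.27] cost 73.0 he [-0.036  -0.0235 -0.0067  0.0002  0.0004  0.0006]
  need 4.97 centre [0.6311 0.0065 0.1074]
```

play_rows:
  steps:
    - [0,40,6,0]
    - [0,40,6,0]
    - [0,40,6,0]
    - [0,40,6,0]
    - [0,40,6,0]
    - [0,41,6,0]
    - [0,0,0,0.14]
    - [0,0,0,0.14]
    - [0,0,0,0.14]
    - [0,0,0,0.14]
    - [0,0,0,0]

```text
clock: 15.45
tcp_pos: [0.6249, 0.038, 0.1969]
tool_rot: [0.308, 1.503, -0.281]
wrist_force: [0.3, 0.5, 0.1]
finger_gap: 0.998
```

```bash
python3 st.py g1
```

```text
15.45 [0.6249 0.038  0.1969] x [ 0.05   0.008 -0.999] yaw -0.378 [0.3 0.5 0.1] [-0.01  0.03 -0.02] 0.998 [-0.24  0.43  0.13  1.66 -0.07  1.    1.11]
```

play_rows:
  steps:
    - [10,-27,5,0]
    - [30,0,0,0]
    - [35,0,0,0]
    - [0,0,0,0]

```text
clock: 15.9
tcp_pos: [0.6255, 0.0136, 0.1231]
tool_rot: [0.288, 1.5, -0.257]
wrist_force: [-1.0, -0.6, 0.9]
finger_gap: 1.007
```

```bash
python3 st.py g2
```

```text
15.9 [0.6255 0.0136 0.1231] x [ 0.056  0.01  -0.998] yaw -0.351 [-1.  -0.6  0.9] [-0.03  0.12  0.  ] 1.007 [-0.19  0.5   0.12  1.75 -0.08  0.84  1.19]
```

View pics/g2a.png

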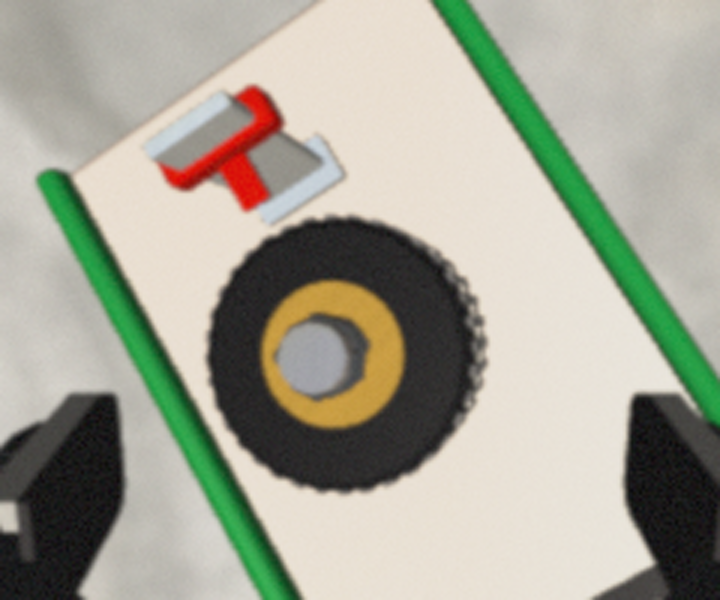

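play_rows:
  steps:
    - [12,-1.5,0,0]
    - [13,0,0,0]
    - [0,0,0,0]

```text
clock: 16.25
tcp_pos: [0.6305, 0.0138, 0.1032]
tool_rot: [0.287, 1.491, -0.251]
wrist_force: [-0.6, -0.4, -1.2]
finger_gap: 1.0
```

```bash
python3 st.py g3
```

```text
16.25 [0.6305 0.0138 0.1032] x [ 0.065  0.012 -0.998] yaw -0.347 [-0.6 -0.4 -1.2] [-0.08  0.08 -0.02] 1.0 [-0.18  0.53  0.11  1.76 -0.09  0.79  1.2 ]
```

View pics/g3a.png

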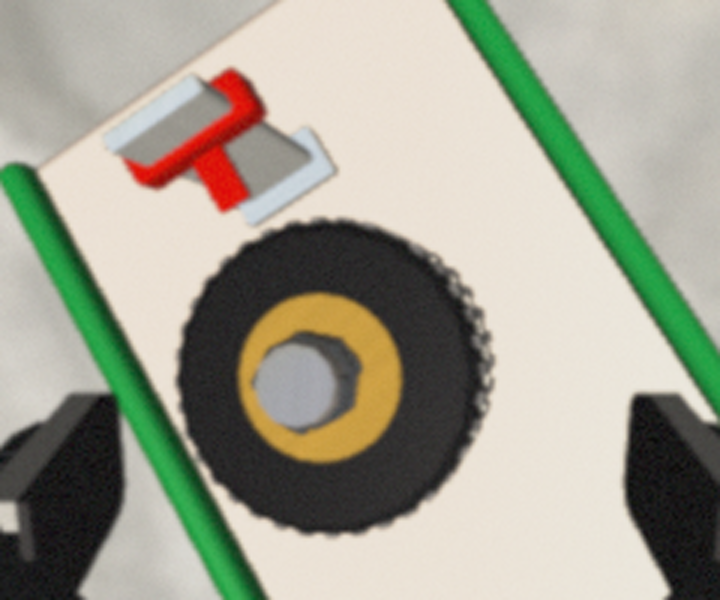

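play_rows:
  steps:
    - [5,-4,-3.5,0]
    - [0,0,0,0]

```text
clock: 16.5
tcp_pos: [0.6269, 0.0111, 0.0993]
tool_rot: [0.287, 1.489, -0.25]
wrist_force: [-0.3, 0.7, 0.2]
finger_gap: 1.002
```

play_rows:
  steps:
    - [0,0,0,0]
    - [0,0,0,0]
    - [0,0,0,0]
    - [0,0,0,0]
  grip: -1

```text
clock: 16.9
tcp_pos: [0.6258, 0.0075, 0.1013]
tool_rot: [0.286, 1.489, -0.255]
wrist_force: [-0.0, 5.0, -2.2]
finger_gap: 0.597
```

```bash
python3 st.py g4
```

```text
16.9 [0.6258 0.0075 0.1013] x [ 0.066  0.009 -0.998] yaw -0.349 [-0.   5.  -2.2] [ 0.89 -0.06  0.03] 0.597 [-0.17  0.52  0.11  1.78 -0.08  0.78  1.2 ]
```

View pics/g4a.png

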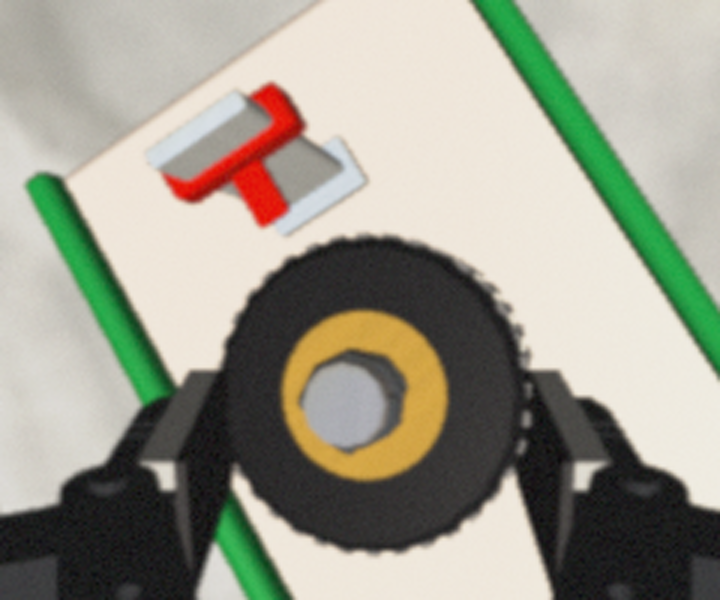

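play_rows:
  steps:
    - [-0.5,0,0,-0.14]
    - [-0.5,0,0,-0.14]
    - [-0.5,0,0,-0.14]
    - [-0.5,0,0,-0.14]
    - [-0.5,0,0,-0.14]
    - [-0.5,0,0,-0.14]
    - [-0.5,0,0,-0.14]
    - [0,0,0,0]

```text
clock: 17.75
tcp_pos: [0.6242, 0.0124, 0.1046]
tool_rot: [-0.529, 1.441, 0.514]
wrist_force: [-5.5, 0.5, 5.2]
finger_gap: 0.596
```

```bash
python3 st.py g5
```

```text
17.75 [0.6242 0.0124 0.1046] x [ 0.064  0.012 -0.998] yaw 0.673 [-5.5  0.5  5.2] [-1.24 -0.11 -0.74] 0.596 [ 0.01  0.53 -0.16  1.76  0.11  0.8   2.04]
```

View pics/g5a.png

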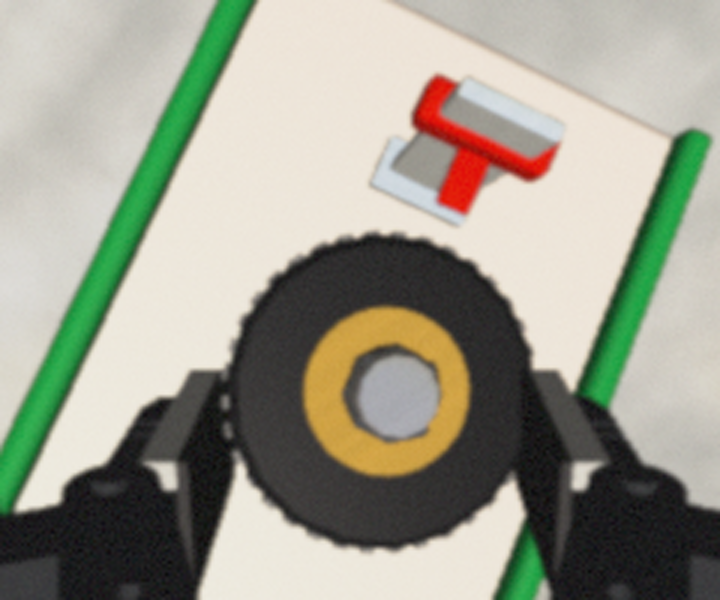

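play_rows:
  steps:
    - [0,0,0,0]
    - [0,0,0,0]
    - [0,0,0,0]
    - [0,0,0,0]
    - [-30,0,0,0]
    - [-30,0,0,0]
    - [-20,0,0,0.12]
    - [0,0,0,0.12]
    - [0,0,0,0.12]
    - [0,0,0,0.1]
    - [0,40,10,0]
    - [0,40,10,0]
    - [0,40,10,0]
    - [0,40,10,0]
    - [0,30,8,0]
    - [15,0,0,0]
    - [0,0,0,0]
    - [0,0,0,0]
    - [0,0,0,0]
  grip: 1

```text
clock: 19.7
tcp_pos: [0.6349, 0.2102, 0.1764]
tool_rot: [-0.139, 1.495, 0.145]
wrist_force: [0.3, -0.4, -0.4]
finger_gap: 0.998
```

```bash
python3 st.py h1; python3 - <<'E'
import cv2
im=cv2.imread('pics/h1.png');cv2.imwrite("pics/h1a.png",cv2.resize(im[40:190,0:150],None,fx=4,fy=4,interpolation=cv2.INTER_CUBIC))
E
```

```text
19.7 [0.6349 0.2102 0.1764] x [ 0.07   0.01  -0.997] yaw 0.183 [ 0.3 -0.4 -0.4] [-0.01 -0.01  0.05] 0.998 [-0.36  0.51 -0.07  1.58  0.07  0.98  1.3 ]
```

View pics/h1a.png

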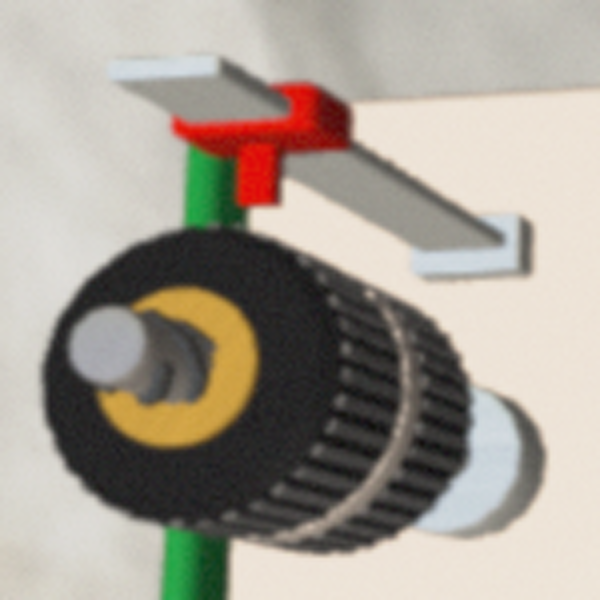

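play_rows:
  steps:
    - [-25,0,0,0]
    - [0,-45,-9,0]
    - [0,-45,-9,0]
    - [0,-45,-9,0]
    - [0,-45,-9,0]
    - [0,-45,-9,0]
    - [0,-45,-9,0]
    - [0,-45,-9,0]
    - [0,-45,-9,0]
    - [0,-30,-6,0]
    - [25,0,0,0]
    - [0,0,0,0]
    - [0,0,0,0]
    - [0,0,0,0]

```text
clock: 21.15
tcp_pos: [0.6257, -0.2198, 0.1818]
tool_rot: [-0.129, 1.484, 0.123]
wrist_force: [-0.3, 0.9, 0.5]
finger_gap: 1.002
```

```bash
python3 st.py h2; python3 - <<'E'
import cv2
im=cv2.imread('pics/h2.png');cv2.imwrite("pics/h2a.png",cv2.resize(im[140:290,490:640],None,fx=4,fy=4,interpolation=cv2.INTER_CUBIC))
E
```

```text
21.15 [ 0.6257 -0.2198  0.1818] x [ 0.083  0.003 -0.997] yaw 0.163 [-0.3  0.9  0.5] [ 0.    0.09 -0.04] 1.002 [ 0.28  0.49 -0.01  1.6  -0.02  0.97  2.02]
```

View pics/h2a.png

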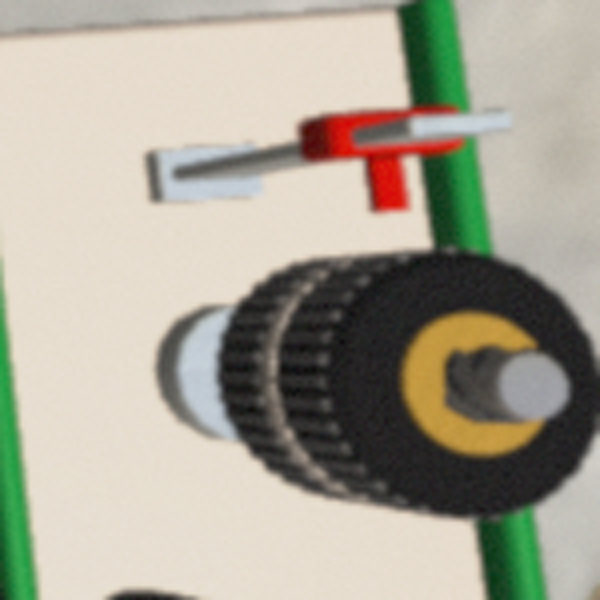

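```bash
cat >> fit4.py <<'E'
h1=dict(n='h1',s=4,o=[0,40],k=2,top=[105,347],ring=[178,367],tip=[258,199],arc=[(285,537),(335,515),(375,477),(400,430),(410,385),(408,350),(395,315),(375,292)])
h2=dict(n='h2',s=4,o=[490,140],k=2,top=[534,386],ring=[472,384],tip=[389,207],arc=[(318,268),(292,293),(275,330),(272,375),(280,410),(297,445),(320,473),(345,490)])
E
python3 - <<'E'
from fit4 import *
V=[v1,v2,v3,d1,f1,f2,h1,h2]
r,o=fit4(V,3);[print(x.round(1)) for x in o]
for k in(dict(rad=.0275),dict(ringh=.0165),dict(tipd=.037),dict(wprior=.19),dict(rs=.002,rc=.03,tc=.004)): print(k);fit4(V,3,dl=[.0065,.0036],**k)
for v in(h1,h2): v['k']=0
for V in([h1,h2],[h1],[h2]): fit4(V,1)
E
```

```text
B [0.6515 0.0084 0.0619] w 0.187 target 12.93 lifts [ 2.11  7.97 10.41] sd [0.33 0.26 0.28 0.27] cost 101.8 he [-0.038  -0.0142 -0.005   0.0001  0.0001  0.0003]
  need 2.52 centre [0.6298 0.0084 0.1084]
[ 0.7 -1.6 -0.2 -1.4 -0.5  0.1 -2.1  1.3  2.6  2.5  0.  -2.2 -2.9]
[-1.1 -0.4 -0.3 -0.2 -0.   0.2]
[ 1.8 -0.1 -0.8 -1.1 -0.8  0.9 -1.3 -0.5  1.4  0.4 -0.8 -1.6 -0.5]
[ 0.  -0.1 -0.1  0.1 -1.  -1.8]
[-0.3 -0.7 -0.6 -1.  -0.5  1.1 -1.8  0.7  2.2  1.2  0.2 -0.2 -0.7  0. ]
[-0.3 -0.2  0.2 -0.1  0.5  0.3]
[ 1.9  1.1 -2.3 -1.3 -0.2 -0.3]
[-0.7  0.3 -0.3 -0.2  0.5  0.1]
[ 2.1  0.4 -2.3 -1.7 -0.2 -0.  -1.   0.3  1.1  1.   0.  -1.2 -1.  -0.4]
[-0.3 -0.1  0.   0.4 -0.4 -1. ]
[ 2.9  1.3 -2.1 -0.6 -0.8  1.6  0.5  0.9  0.8  0.2  0.4 -0.2 -1.1 -1.4]
[ 1.  -0.2  0.3 -0.2  0.7  1.6]
[ 1.9 -1.2 -1.8 -0.6 -0.7  0.1 -1.6  0.   1.6  2.1  0.7 -0.9 -2.1 -1.7]
[-0.3 -0.4  0.2  0.3 -0.1 -1.2]
[ 1.6 -0.2  0.5 -1.7 -0.5  0.1 -0.8 -0.9 -0.1  1.1  1.8  1.5  0.4 -0.3]
[ 1.4 -0.2  0.2 -0.1 -0.2  1.8]
[-2.5 -0.9 -0.3  0.   0.   0.2 -3.8]
{'rad': 0.0275}
B [0.653  0.0075 0.0607] w 0.186 target 12.69 lifts [ 2.06  8.
[... 877 characters left out ...]
2.63 lifts [ 1.94  7.84 10.47] sd [0.31 0.24 0.25 0.25] cost 103.2 he [-0.0434 -0.0131 -0.0057  0.0005  0.0003  0.0008]
  need 2.16 centre [0.6314 0.0092 0.1074]
B [0.6502 0.0109 0.0609] w 0.199 target 12.85 lifts [10.37] sd [0.57 0.3 ] cost 32.4 he [-0.0352 -0.0043 -0.0074  0.      0.      0.0001]
  need 2.48 centre [0.6285 0.0109 0.1074]
B [0.6496 0.0054 0.0674] w 0.219 target 12.35 lifts [10.18] sd [1.05 0.47] cost 16.7 he [-0.0279 -0.0285 -0.0122 -0.     -0.     -0.    ]
  need 2.17 centre [0.628  0.0054 0.1138]
B [0.646  0.0118 0.0584] w 0.225 target 15.98 lifts [10.99] sd [0.99 0.48] cost 6.5 he [-0.0141  0.0047 -0.0009 -0.     -0.     -0.    ]
  need 4.98 centre [0.624  0.0118 0.1055]
```

play_rows:
  steps:
    - [0,42,7,0]
    - [0,42,7,0]
    - [0,42,7,0]
    - [0,42,7,0]
    - [0,40,6,0]
    - [0,0,0,0.13]
    - [0,0,0,0.13]
    - [0,0,0,0.1]
    - [0,0,0,0]
    - [20,0,0,0]
    - [30,0,0,0]
    - [0,0,0,0]

```text
clock: 22.4
tcp_pos: [0.6353, 0.014, 0.1445]
tool_rot: [0.155, 1.464, -0.126]
wrist_force: [-0.2, -0.8, -0.5]
finger_gap: 1.0
```

```bash
python3 st.py i1
```

```text
22.4 [0.6353 0.014  0.1445] x [ 0.103  0.009 -0.995] yaw -0.183 [-0.2 -0.8 -0.5] [-0.01  0.19 -0.06] 1.0 [-0.13  0.47  0.04  1.75 -0.02  0.82  1.3 ]
```

View pics/i1a.png

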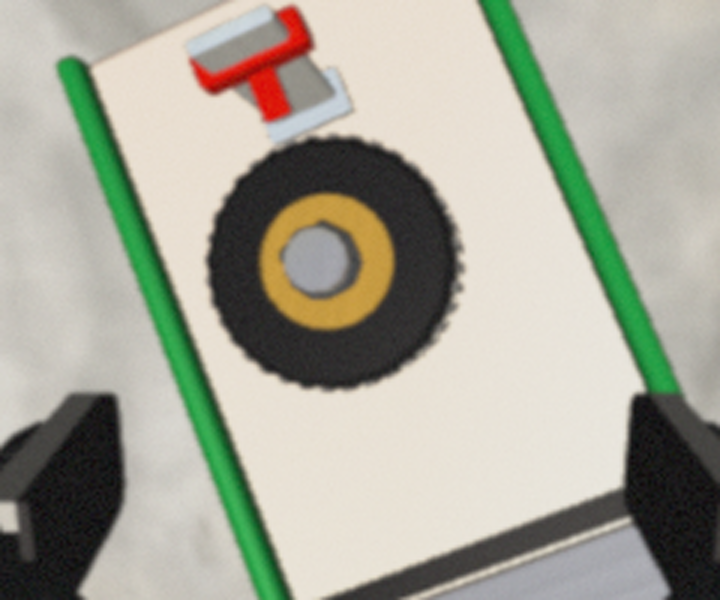

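play_rows:
  steps:
    - [0,-6,-15,0]
    - [15,0,0,0]
    - [15,0,0,0]
    - [0,0,0,0]

```text
clock: 22.85
tcp_pos: [0.6273, 0.0119, 0.1193]
tool_rot: [0.153, 1.454, -0.121]
wrist_force: [-0.8, 0.6, -0.7]
finger_gap: 0.997
```

```bash
python3 st.py i2
```

```text
22.85 [0.6273 0.0119 0.1193] x [ 0.113  0.011 -0.994] yaw -0.179 [-0.8  0.6 -0.7] [0.01 0.15 0.01] 0.997 [-0.13  0.48  0.03  1.8  -0.02  0.75  1.31]
```

View pics/i2a.png

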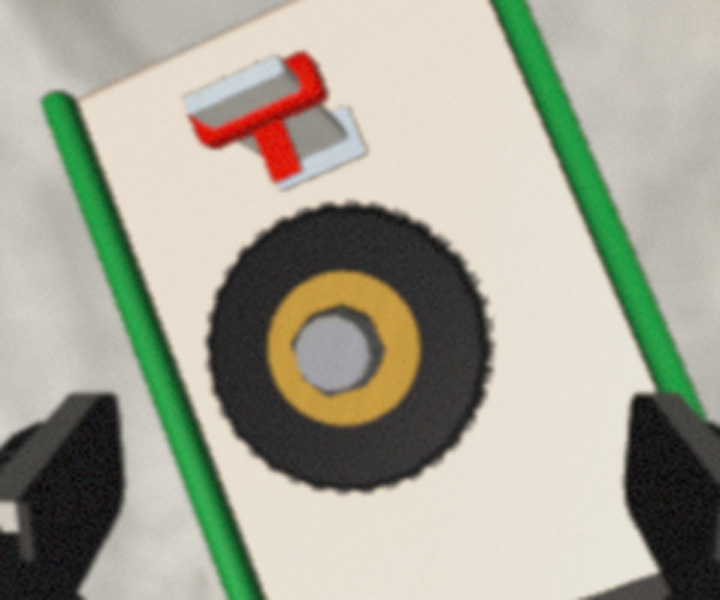

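play_rows:
  steps:
    - [9,-2,-4.5,0]
    - [9,0,0,0]
    - [0,0,0,0]

```text
clock: 23.2
tcp_pos: [0.6261, 0.0111, 0.1011]
tool_rot: [0.153, 1.452, -0.12]
wrist_force: [-0.2, -0.2, -0.3]
finger_gap: 1.002
```

play_rows:
  steps:
    - [0,0,0,0]
    - [0,0,0,0]
    - [0,0,0,0]
    - [0,0,0,0]
  grip: -1

```text
clock: 23.6
tcp_pos: [0.6253, 0.0081, 0.1023]
tool_rot: [0.152, 1.453, -0.124]
wrist_force: [0.1, 5.1, -3.4]
finger_gap: 0.597
```

```bash
python3 st.py i3
```

```text
23.6 [0.6253 0.0081 0.1023] x [ 0.114  0.008 -0.993] yaw -0.181 [ 0.1  5.1 -3.4] [0.79 0.19 0.04] 0.597 [-0.12  0.5   0.03  1.82 -0.02  0.71  1.31]
```

View pics/i3a.png

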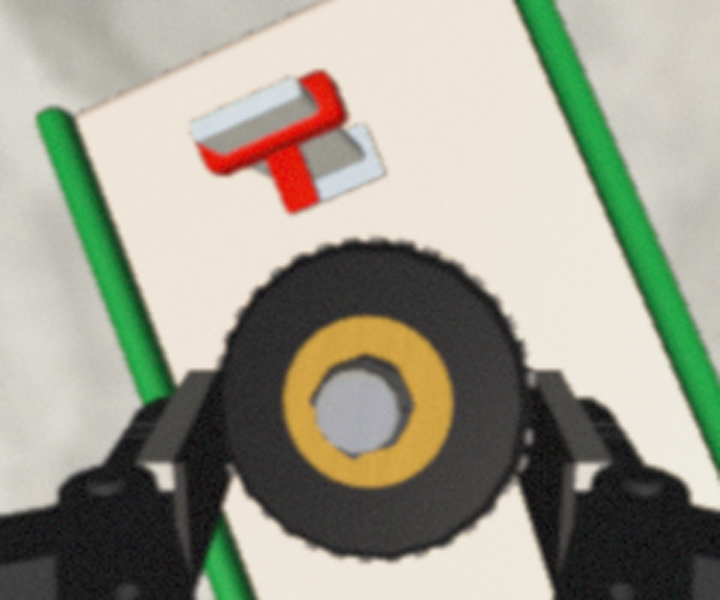

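play_rows:
  steps:
    - [-0.5,0,0,-0.14]
    - [-0.5,0,0,-0.14]
    - [-0.5,0,0,-0.14]
    - [-0.5,0,0,-0.14]
    - [-0.5,0,0,-0.14]
    - [0,0,0,0]

```text
clock: 24.25
tcp_pos: [0.6227, 0.0109, 0.1063]
tool_rot: [-0.44, 1.417, 0.407]
wrist_force: [-2.5, 0.2, 0.1]
finger_gap: 0.593
```

play_rows:
  steps:
    - [0,0,0,0]
    - [0,0,0,0]
    - [0,0,0,0]
    - [0,0,0,0]
    - [-30,0,0,0]
    - [-30,0,0,0]
    - [-15,0,0,0.12]
    - [0,0,0,0.12]
    - [0,0,0,0.1]
    - [0,40,10,0]
    - [0,40,10,0]
    - [0,40,10,0]
    - [0,40,10,0]
    - [0,30,8,0]
    - [15,0,0,0]
    - [0,0,0,0]
    - [0,0,0,0]
    - [0,0,0,0]
  grip: 1

```text
clock: 26.05
tcp_pos: [0.6305, 0.2097, 0.1722]
tool_rot: [-0.144, 1.449, 0.14]
wrist_force: [0.3, 0.5, 0.2]
finger_gap: 0.999
```

```bash
python3 st.py j1; python3 - <<'E'
import cv2
im=cv2.imread('pics/j1.png');cv2.imwrite("pics/j1a.png",cv2.resize(im[40:190,0:150],None,fx=4,fy=4,interpolation=cv2.INTER_CUBIC))
E
```

```text
26.05 [0.6305 0.2097 0.1722] x [ 0.117  0.008 -0.993] yaw 0.185 [0.3 0.5 0.2] [-0.01  0.13 -0.02] 0.999 [-0.36  0.48 -0.1   1.64  0.11  0.91  1.25]
```

View pics/j1.png

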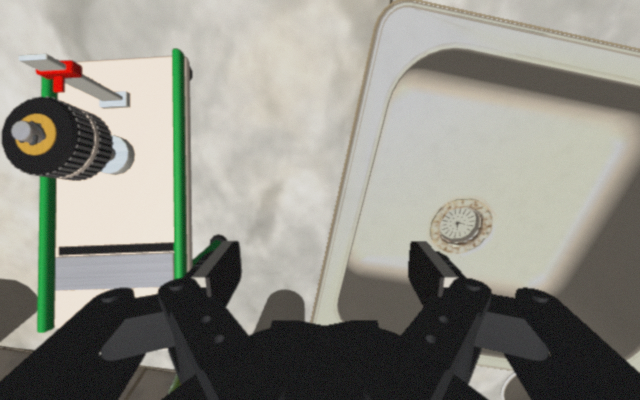

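View pics/j1a.png

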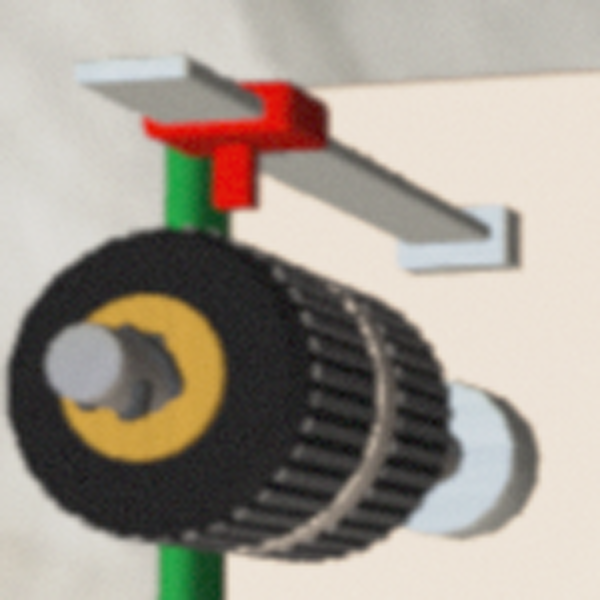

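play_rows:
  steps:
    - [-25,0,0,0]
    - [0,-45,-9,0]
    - [0,-45,-9,0]
    - [0,-45,-9,0]
    - [0,-45,-9,0]
    - [0,-45,-9,0]
    - [0,-45,-9,0]
    - [0,-45,-9,0]
    - [0,-45,-9,0]
    - [0,-30,-6,0]
    - [25,0,0,0]
    - [0,0,0,0]
    - [0,0,0,0]
    - [0,0,0,0]

```text
clock: 27.5
tcp_pos: [0.6216, -0.22, 0.1784]
tool_rot: [-0.134, 1.437, 0.117]
wrist_force: [-0.4, 0.2, -0.3]
finger_gap: 1.004
```

```bash
python3 st.py j2; python3 - <<'E'
import cv2
im=cv2.imread('pics/j2.png');cv2.imwrite("pics/j2a.png",cv2.resize(im[140:290,490:640],None,fx=4,fy=4,interpolation=cv2.INTER_CUBIC))
E
```

```text
27.5 [ 0.6216 -0.22    0.1784] x [ 0.13  -0.    -0.992] yaw 0.164 [-0.4  0.2 -0.3] [-0.    0.16 -0.04] 1.004 [ 0.31  0.46 -0.05  1.66 -0.02  0.89  2.01]
```

View pics/j2a.png

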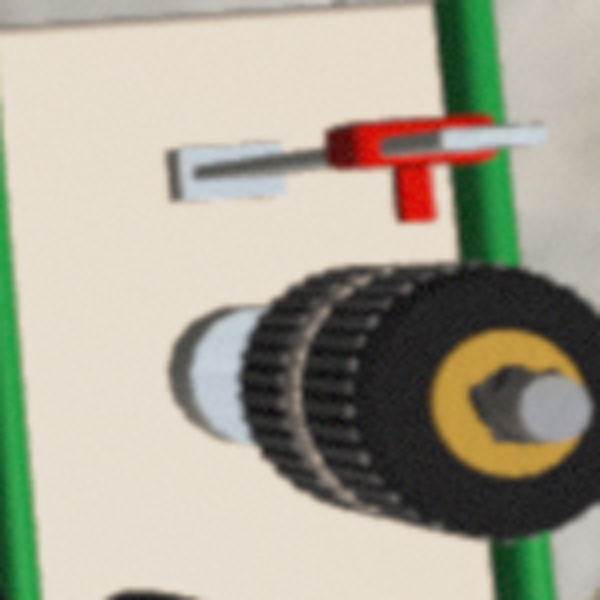

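```bash
cat >> fit4.py <<'E'
j1=dict(n='j1',s=4,o=[0,40],k=3,top=[83,363],ring=[142,377],tip=[235,201],arc=[(270,547),(315,525),(355,483),(382,430),(395,390),(390,350),(372,315),(345,288)])
j2=dict(n='j2',s=4,o=[490,140],k=3,top=[557,407],ring=[507,404],tip=[416,216],arc=[(345,285),(318,310),(302,345),(298,385),(305,420),(320,455),(343,485),(365,502)])
E
python3 - <<'E'
from fit4 import *
V=[v1,v2,v3,d1,f1,f2,h1,h2,j1,j2]
r,o=fit4(V,4);[print(x.round(1)) for x in o[-5:]]
for k in(dict(dl=[.0065,.0036,.0026]),dict(rad=.0275),dict(ringh=.0165),dict(tipd=.037),dict(wprior=.19),dict(rs=.002,rc=.05,tc=.01)): print(k);fit4(V,4,**k)
for v in(j1,j2): v['k']=0
for V in([j1,j2],[j1],[j2]):
  for rc in(.006,.02): fit4(V,1,rs=.05,rc=rc)
E
```

```text
B [0.6516 0.0102 0.0616] w 0.185 target 12.77 lifts [ 2.12  7.94 10.38 12.8 ] sd [0.29 0.25 0.27 0.27 0.25] cost 138.8 he [-0.0407 -0.0091 -0.0043  0.0002  0.0001  0.0003]
  need -0.04 centre [0.6289 0.0102 0.1104]
[ 1.9 -1.2 -0.  -1.1 -0.1 -1.  -1.6  0.4  2.8  2.3 -1.7 -3.  -2.7 -1.5]
[ 0.2 -0.1  0.3  0.8 -1.  -1.6]
[ 1.6 -0.4  0.2 -2.4 -0.3  0.5 -0.3 -1.3 -0.7  0.6  1.9  1.9  0.9 -0. ]
[ 0.9 -0.3  0.1 -0.1 -0.4  1.4]
[-2.7 -0.6 -0.3  0.1  0.   0.2 -4. ]
{'dl': [0.0065, 0.0036, 0.0026]}
B [0.6516 0.0101 0.0616] w 0.185 target 12.77 lifts [ 2.04  7.89 10.49 12.84] sd [0.29 0.24 0.25 0.24 0.24] cost 140.5 he [-0.0406 -0.0091 -0.0044  0.0002  0.0001  0.0003]
  need -0.06 centre [0.6288 0.0101 0.1103]
{'rad': 0.0275}
B [0.6532 0.0094 0.0605] w 0.184 target 12.48 lifts [ 2.14  8.11 10.56 12.98] sd [0.29 0.26 0.27 0.27 0.26] cost 141.9 he [-0.0449 -0.0106 -0.0049  0.0002 -0.      0.0006]
  need -0.5 centre [0.6304 0.0094 0.1094]
{'ringh': 0.0165}
B [0.6505 0.0106 0.0623] w 0.185 target 12.97 lifts [ 2.71  8.41 10.86 13.27] sd [0.29 0.25 0.27 0.27 0.25] cost 132.2 he [-0.0377 -0.008  -0.00
[... 1158 characters left out ...]
3 0.0743] w 0.226 target 12.94 lifts [13.14] sd [1.8  0.43] cost 16.7 he [-0.0005 -0.0012  0.0002  0.     -0.      0.    ]
  need -0.2 centre [0.6118 0.0113 0.1234]
B [0.6348 0.0096 0.0755] w 0.225 target 13.05 lifts [13.17] sd [1.83 0.43] cost 16.5 he [-0.0042 -0.0124  0.0021 -0.     -0.     -0.    ]
  need -0.11 centre [0.6119 0.0096 0.1246]
B [0.6456 0.011  0.054 ] w 0.225 target 14.3 lifts [13.3] sd [2.   0.46] cost 8.6 he [-0.0006 -0.0001 -0.0001 -0.     -0.     -0.    ]
  need 1.0 centre [0.6227 0.011  0.1032]
B [0.6459 0.0109 0.0541] w 0.225 target 14.15 lifts [13.29] sd [2.11 0.47] cost 8.6 he [-0.0063 -0.0013 -0.0015 -0.     -0.     -0.    ]
  need 0.86 centre [0.623  0.0109 0.1033]
```

```bash
python3 - <<'E'
from fit4 import *
im=manip.capture('scene');cv2.imwrite('pics/k1.png',im[:,:,::-1])
cv2.imwrite("pics/k1a.png",cv2.resize(im[165:205,295:345,::-1],None,fx=15,fy=15,interpolation=cv2.INTER_CUBIC))
V=[v1,v2,v3,d1,f1,f2,h1,h2,j1,j2]
for rs,rc in((.02,.003),(.005,.005),(.005,.01)): r,o=fit4(V,4,rs=rs,rc=rc)
fit4([j1,j2,dict(d1,k=3)],4,rc=.005)
E
```

```text
B [0.6438 0.0099 0.0649] w 0.187 target 14.03 lifts [ 2.72  8.33 10.76 13.1 ] sd [0.33 0.27 0.28 0.27 0.26] cost 134.0 he [-0.0046 -0.0028 -0.0002 -0.0003  0.0003  0.0007]
  need 0.93 centre [0.6209 0.0099 0.1139]
B [0.6478 0.0102 0.0607] w 0.182 target 13.53 lifts [ 2.18  7.99 10.47 12.9 ] sd [0.24 0.25 0.27 0.27 0.25] cost 156.6 he [-0.0217 -0.005  -0.0026  0.0001 -0.      0.0004]
  need 0.64 centre [0.625  0.0102 0.1095]
B [0.6507 0.0103 0.0612] w 0.184 target 12.94 lifts [ 2.11  7.94 10.39 12.82] sd [0.27 0.25 0.27 0.27 0.25] cost 144.1 he [-0.0361 -0.0078 -0.0039  0.0002  0.      0.0003]
  need 0.12 centre [0.6279 0.0103 0.1099]Traceback (most recent call last):
  File "<stdin>", line 6, in <module>
  File "fit4.py", line 30, in fit4
    J=r.jac;cov=np.linalg.inv(J.T@J);sd=np.sqrt(np.diag(cov))
                ~~~~~~~~~~~~~^^^^^^^
    ainv = _umath_linalg.inv(a, signature=signature)
    raise LinAlgError("Singular matrix")
numpy.linalg.LinAlgError: Singular matrix
```

View pics/k1a.png

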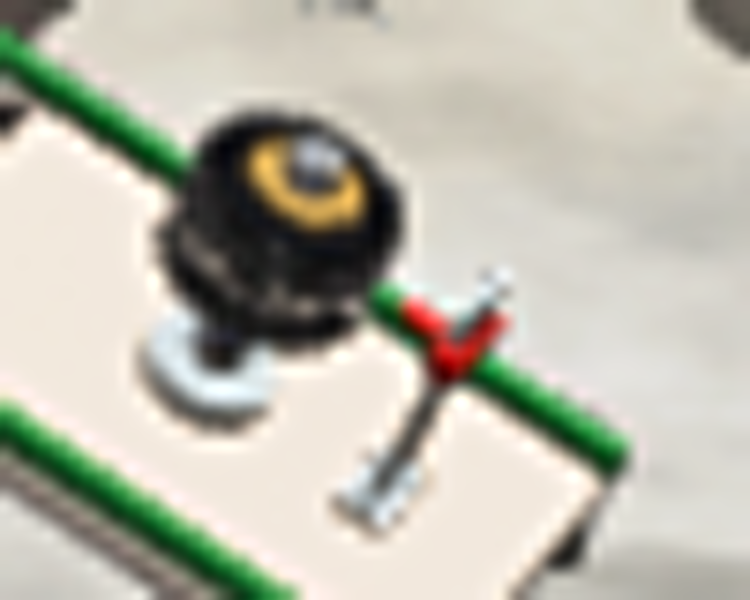

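```bash
python3 - <<'E'
from fit4 import *
c=manip.camera_params('scene');B=np.array([.648,.0102,.061])
g=lambda q:(np.array(q)+.5)/15-.5+[295,165]
for w in(.185,.225):
    F=frame(w);W=lambda q:np.atleast_2d(q)@F.T+B
    obs=dict(top=g((322,152)),ring=g((308,182)),tip=g((410,308)))
    arc=np.array([g(q) for q in((190,245),(215,268),(300,310))])
    th=np.linspace(0,2*np.pi,721)
    def f(p):
        L,P=p[:2];d=p[2:]
        C=proj(c,W(np.c_[.027*np.cos(th),.027*np.sin(th),0*th+L]))+d
        return np.r_[(proj(c,W([0,0,.08]))+d-obs['top']).ravel(),(proj(c,W([0,0,L+.0172]))+d-obs['ring']).ravel(),(proj(c,W([-.036,0,P]))+d-obs['tip']).ravel(),[np.linalg.norm(C-a,axis=1).min() for a in arc]]
    r=least_squares(f,[.054,.054,0,0],x_scale=[.01,.01,1,1]);print(w,(r.x[:2]-.041)*1e3,r.x[2:],r.fun.round(2),'need',(r.x[1]-r.x[0])*1e3)
E
```

```text
0.185 [11.19575733 12.43326466] [ 1.73726926 -0.29080511] [ 0.02  0.01  0.04 -0.03 -0.09 -0.05  0.19  0.15  0.06] need 1.237507332266019
0.225 [11.18846919 11.12261452] [ 1.72119705 -0.29967805] [ 0.    0.    0.02 -0.03 -0.04 -0.02  0.18  0.16  0.05] need -0.06585466623219155
```

```bash
python3 - <<'E'
from workcell import manip
s=manip.observe();print(s['clock'],s['wrist_force'],abs(s['joint_vel']).max());print(manip.hand_in())
E
```

```text
27.6 [-0.36906678  0.09198213  0.23153   ] 0.004925039008435229
the job is handed in; nothing more can be done
None
```

I turned the collar up the post in four gripping strokes and released it. I then backed the open gripper well clear and handed the job in at 27.6 s. The hand-in gives no verdict.

**Height:**
- Wrist views from the left and right put the white line between 0.5 mm above and 1.0 mm below the pointer tip. The tolerance is 2.5 mm.
- The coarser fixed camera gave 0.1 mm above to 1.2 mm below, depending on the slicer yaw assumed.
- The turning I counted amounts to about 12.75 mm of rise. The camera fits put the target at about 12.5 to 14.3 mm above the lowest stop.

**What disagreed:**
- The wrist-camera fits needed a camera pitch correction of up to about 2.5 degrees and left errors of about 1 pixel.
- Earlier fits read the collar's starting height as about 2 mm rather than 0. They also showed about 10.7 mm of total rise, against the 12.75 mm counted.
- I relied on the last views, taken with the line close to the pointer, where these errors matter least.

**First grip:** My first attempt closed too high, above the collar. I opened, lowered the gripper by about 20 mm and gripped again; the highest force was about 11 N.

**Pointer and loose items:** I saw no sign of the gripper touching the pointer, bowl, cup or vegetables, but I did not measure for movement. At the last reading the gripper was open and the wrist force was under 0.5 N.

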